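# Put the teapot on the warmer and wind its clockwork timer

### The arm

A 6-joint arm with a two-finger parallel gripper is mounted at the origin on the work surface. World frame = base frame: x ahead of the robot, y to its left, z up, the work surface at z = 0. Lengths are in m, angles in rad, forces in N, time in s.
With the tool pointing down it reaches from about 0.3 to 0.775 m from the base axis. Payload 14.6 kg.
Tool frame: the origin (TCP) lies between the finger pads; the fingertips stand 11 mm ahead of it and the grasp point (between the pads) lies 8 mm behind it; z points along the fingers, y is the line along which they close (so a half turn about z gives the same grasp; the last joint's range is limited). The gripper opens to 85 mm and grips with 20 to 120 N. Pads are 22 mm wide; open, the fingers measure 114 mm over their backs; the gripper's body (76 mm by 85 mm) begins 54 mm behind the grasp point. The pads swing forward as they close: fully open they stand 13 mm farther back than shut.
Start: joints at [-1.32, 0.3, 1.521, -0, 1.321, -0.067], TCP at [0.172, -0.522, 0.242] pointing down, gripper open.
Joint ranges: [-3.03, 3.03], [-0.79, 2.21], [0.23, 2.52], [-1.04, 4.18], [0, 3.07], [-2.55, 2.55]. Speed limits (rad/s): [2.22, 2.22, 2.57, 3.14, 3.14, 3.14].

### API

Orientations are given as a unit quaternion [w, x, y, z].
In Python, from station import * gives the robot as it stands.
- The arm moves only by the tool drive_tool, never from a script. Its argument "series" is a list that holds one entry, the list of rows, each a list of 5 numbers: the closure, from -1 (fully open) to 1 (shut), so that 0 is half open, then the shift along the world's x, y, z in units of 25 mm (1.0 is 25 mm), then the turn about the world's z in units of 6 degrees (1.0 is 6 degrees). A call has 1 to 5 rows; each row shifts and turns the commanded pose from where the row before left it; what a row does not reach is not made up. A row lasts 1/12 s, in which the tool goes at most 41.7 mm and 7.16 degrees, less where a joint would pass 70% of its speed; a pose out of reach is approached as far as the arm can. A call is refused whole if a number of a shift passes 1 or a number of a turn 1, either way. A call with a gripper value outside its range is refused whole. The fingers move at their own pace and stop on an object; "squeeze" is the grip in N (left out, the last holds). Time passes only in rows, so rows that do not move let the fingers close. It gives the time, the measured TCP pose, the force, the opening and the grip force at its end, in the units of the state.
- get_obs(): the state, without advancing time (a new reading comes with each control period).
- capture(name): name is "scene" or "top" or "wrist"; returns a dict with "frame" (420x560x3 uint8, red, green, blue), "range_z" (420x560 float32, m along the optical axis (not along the pixel's ray), 0 where there is no reading), "K" (3x3 intrinsics, pixels), "R" (3x3) and "t" (3): a world point X has camera coordinates R X + t. Camera axes: x right, y down, z forward; pixel columns grow to the right and rows downward; lengths in m; the calibration is good to about 2 mm. A picture is of the moment at which its call begins.
- finish_job(): hands the job in; it is judged then, once.
The state is a dict: "time_s": time; "qpos": joint angles; "qd": joint speeds; "joint_torque": joint torques, N m; "eef_pos": TCP position; "orientation": TCP orientation; "force": force on the tool from outside, world axes, zero at the start; "torque": the same for the moment, N m; "width": finger opening in m; "gripper_force": force on a finger pad.
Only numpy, scipy, OpenCV 4.12 (cv2) and the standard library are available. Lean on these libraries where they do the work, as an engineer would, in place of code of your own. Each camera call takes 0.05 s, during which the arm holds its last target. There are 200 camera calls.

### The job

Set the red teapot down gently and upright in the middle of the small raised round plate of the green tea warmer and let go of it. Then wind the warmer's clockwork timer: turn the four-lobed brass key on the sloping panel clockwise, regripping it as often as needed, until it is at its stop with the red lobe at the red mark, and last throw the white-tipped switch fully over, away from the robot. Keep the teapot upright all along and do not shift the other things on the worktop.

Things in the scene. Friction and masses are not known exactly. Their poses are not given: they have to be found in the camera images.
- teapot: Loose red teapot, 0.3 to 0.6 kg: round body 90 mm across, 66 mm high, flat foot 72 mm across, dark lid up to 85 mm. Origin: centre of the underside, z up. Spout towards its +x, reaching 64 mm from the axis. A fixed hoop handle stands over the top: two struts at +y and -y (44 mm out) joined by a wooden grip bar (see pot_handle).
- pot_handle (a point): Centre of the teapot's wooden grip bar, 118 mm above the underside, over the axis. The bar is 14 mm wide (pot x), 14 mm high and 62 mm long (along pot y): pinch it across pot x from above; the fingertips may reach 25 mm below its centre.
- warmer: Green tea warmer fixed to the worktop; deck 180 mm (x) by 380 mm (y from -180 to 200), top at 45 mm. Origin at table level; front faces -x, to the robot. Left (y=140) the raised dark plate; middle (y=-20) a sloping aluminium panel 130 mm wide, rising from 56 mm high in front to 100 mm, with the key, and a green block 93 mm high behind it; right (x=0, y=-150) the switch.
- plate_top (a point): Centre of the top face of the raised dark round plate, 64 mm across, 80 mm above the worktop (35 mm above the deck). The teapot's foot overhangs it all round by 4 mm when centred.
- key_grip (a point): On the key's axis, at the height to grip it, 38 mm out from the panel. z: along the axis, out of the panel, 26 deg from vertical towards the warmer's front. x: towards the lobe with the red top (turns with the key). The brass key is a cross of two bars along x and y, 44 mm long, 16 mm wide, 17 to 51 mm out from the panel: four flat-ended lobes, gripped 44 mm wide over two facing ends.
- key (a joint): Angle wound, rad: clockwise as seen facing the panel (negative about key_grip's z). 0: red lobe at the white dial's lower left; 4.4: the stop, red lobe at the red mark at lower right. Starts at 0 to 0.5. The spring adds 0.022 N m per rad to 0.14 N m of clutch friction: up to 0.24 N m; let go, it stays. Same grip again after every quarter turn.
- switch (a joint): Angle of the switch in rad: 0 leaning towards the warmer's front (-x), 1.0 thrown over to the back (+x, away from the robot). It starts at 0 to 0.15 and stays where it is left (friction 0.06 N m).
- switch_tip (a point): Centre of the white ball (26 mm across) on the switch lever, 80 mm from the hinge; the hinge lies along the warmer's y, 67 mm above the worktop, at warmer x=0, y=-150 mm. The ball stands 38 mm before the hinge at 0, 38 mm behind it at 1.0, both 137 mm high; 147 mm at mid-throw. Rod 10 mm thick; black block 70 x 50 x 25 mm below.
- caddy: Loose blue tea caddy, round, 68 mm across, 95 mm high, to be left alone. Origin: centre of the underside.
- sugar_bowl: Loose blue bowl, 90 mm across, 50 mm high, to be left alone. Origin: centre of the underside.
- mug: Loose white mug, 76 mm across, 90 mm high, to be left alone. Origin: centre of the underside.
- honey: Loose amber jar with yellow cap, 60 mm across, 90 mm high, to be left alone. Origin: centre of the underside.
- spice: Loose small glass jar with red cap, 48 mm across, 80 mm high, to be left alone. Origin: centre of the underside.
Mind the look-alikes: they are no part of the job. Of the things shaped like the teapot, the red one is meant.

How it is judged:
By the outcome, as a careful person would: the job done as asked, in the order asked, and still so for the second after the job is handed in, with the robot touching nothing.
It also fails if it takes over 72 s, if anything falls off the work surface, if the arm or the gripper's body presses on something with over 40 N, if the wrist force passes 120 N, or if a joint passes its speed limit or range.

## Working session

There is one attempt and no reset: what is moved stays moved. The work goes in short steps, Python scripts to look and compute and a tool call to move; the robot and the scene stay as the last step left them, time stands still between calls to the robot, and variables do not carry over. Pictures are saved under pics/ and viewed, at most 10 in all, crops included, and the job is handed in when it is done.

Besides the shell and the picture viewer there is one more tool, called after "Call:" by a JSON object that holds its "op" and its "data", one argument or row to a line. drive_tool: Moves the arm, as the interface text tells. Its arguments: {"type":"object","properties":{"series":{"type":"array","items":{"type":"array","items":{"type":"array","items":{"type":"number"}}}},"squeeze":{"type":"number"}},"required":["series"]}

```bash
mkdir -p pics; cat > h.py <<'E'
from station import *
import numpy as np, cv2
def save(n,f): cv2.imwrite('pics/'+n+'.png',cv2.cvtColor(f,cv2.COLOR_RGB2BGR))
def pts(c):
    Z=c['range_z'];v,u=np.mgrid[:Z.shape[0],:Z.shape[1]]
    K=c['K'];P=np.stack([(u-K[0,2])/K[0,0]*Z,(v-K[1,2])/K[1,1]*Z,Z],-1)
    W=(P-c['t'])@c['R'];W[Z<=0]=np.nan;return W
E
python3 - <<'E'
from h import *
import pickle
cs={n:capture(n) for n in('scene','top')}
pickle.dump(cs,open('c0.pkl','wb'))
for n in cs: save(n,cs[n]['frame'])
o=get_obs();print(o['eef_pos'],o['orientation'],o['time_s'])
E
```

```text
[ 0.17180706 -0.52226111  0.24177273] [-5.23957436e-04  9.87401749e-01  1.58232447e-01 -6.06195567e-05] 0.1
```

View pics/scene.png

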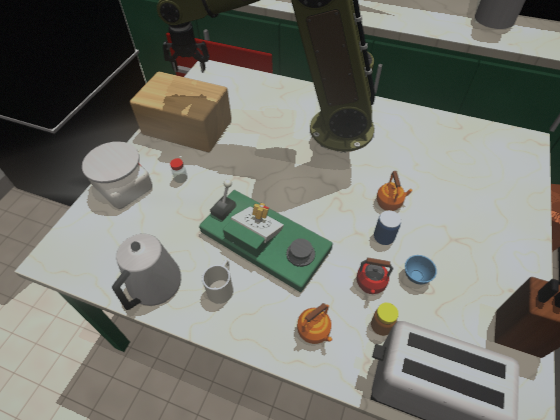

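View pics/top.png

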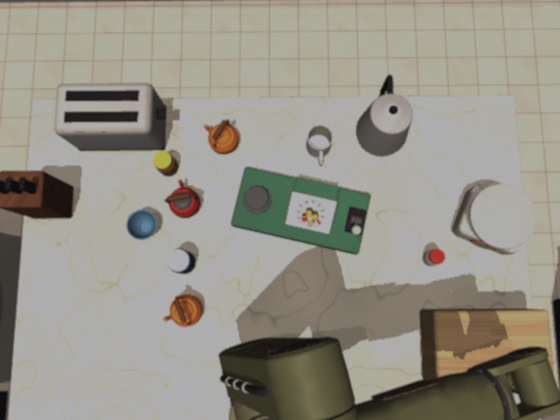

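The top view shows three teapot shapes: red at (185,202), orange at (223,137) and orange at (186,311). Only (185,202) has a red body and dark lid, so it fits the description. The warmer's plate is at (257,199), the key at (311,213) and the switch ball at (356,229). I'll confirm the red pot in a crop and measure it.

```bash
python3 - <<'E'
from h import *
import pickle
cs=pickle.load(open('c0.pkl','rb'))
t=cs['top'];s=cs['scene']
a=cv2.resize(t['frame'][170:235,140:240],(800,520),interpolation=cv2.INTER_CUBIC)
b=cv2.resize(t['frame'][165:255,230:375],(800,497),interpolation=cv2.INTER_CUBIC)
save('pot',a); save('warm',b)
for n,c in cs.items():
    W=pts(c);H=cv2.cvtColor(c['frame'],cv2.COLOR_RGB2HSV)
    h,sa,v=[H[...,i].astype(int) for i in range(3)]
    print(n,'cam',-c['R'].T@c['t'])
    G=(h>60)&(h<90)&(sa>100)&(W[...,2]>.035)&(W[...,2]<.055)
    g=W[G][:,:2]; g=g[(abs(g-np.median(g,0))<.3).all(1)]
    r=cv2.minAreaRect(g.astype(np.float32));print('deck',cv2.boxPoints(r).round(4).tolist(),r,np.median(W[G][:,2]))
    R=((h<5)|(h>174))&(sa>150)&(W[...,2]>.02)&(W[...,2]<.2)&(W[...,0]>0.2)
    k,L,st,ce=cv2.connectedComponentsWithStats(R.astype(np.uint8))
    for i in range(1,k):
        if st[i,4]>3: print('red',ce[i].round(1),st[i,4],np.median(W[L==i],0).round(3))
E
```

```text
scene cam [1.20885636 0.21837967 1.06233277]
deck [[-0.47999998927116394, 0.03660000115633011], [-0.4422999918460846, 0.03629999980330467], [-0.4381999969482422, 0.6345000267028809], [-0.47589999437332153, 0.6348000168800354]] ((-0.4590734541416168, 0.3355506658554077), (0.5982561707496643, 0.037662845104932785), 89.60687255859375) 0.04546848767290942
red [175.9 162.9] 83 [ 0.446 -0.462  0.08 ]
red [265.4 206.9] 7 [ 0.547 -0.094  0.125]
red [374.6 280.9] 265 [0.64  0.266 0.062]
top cam [ 0.33411927 -0.04786551  1.52225372]
deck [[0.0, 0.0], [0.0, 0.0], [0.0, 0.0], [0.0, 0.0]] ((0.0, 0.0), (0.0, 0.0), 0.0) nan
red [185.4 203.3] 358 [0.596 0.247 0.061]
red [304.5 218.5] 8 [ 0.548 -0.092  0.123]
red [436.3 256. ] 157 [ 0.446 -0.459  0.079]
  return _methods._mean(a, axis=axis, dtype=dtype,
  ret = um.true_divide(
  ret = ret.dtype.type(ret / rcount)
```

View pics/pot.png

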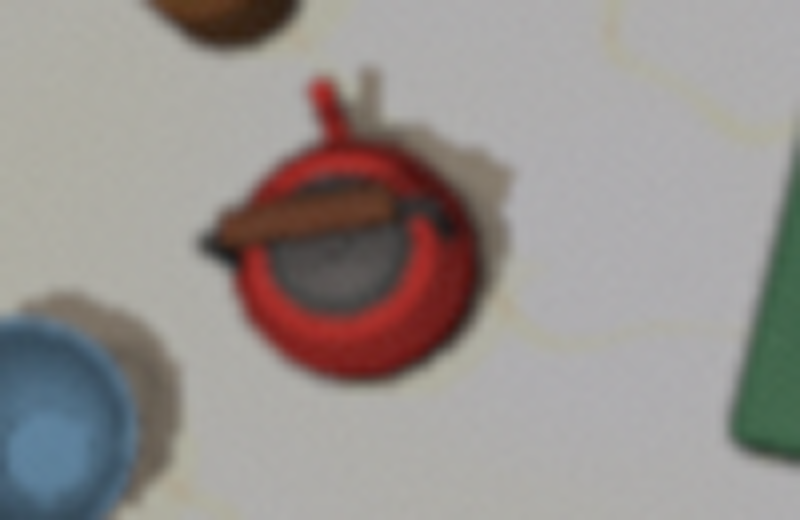

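View pics/warm.png

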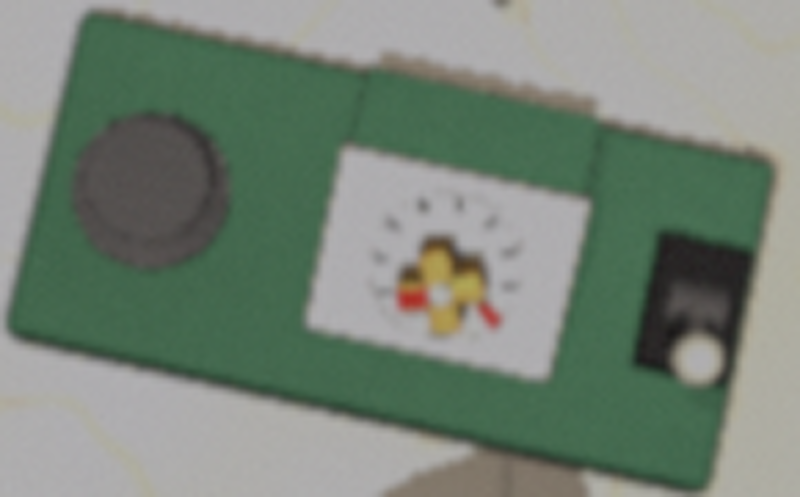

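The crop confirms the red pot: dark lid, wooden bar running roughly along image columns (crop (220,235) to (395,205)), and spout pointing up, towards world +x. In the warmer crop the key's red lobe is at lower left (410,298), the red mark at (487,315) and the ball at (697,358).

```bash
python3 - <<'E'
from h import *
import pickle
cs=pickle.load(open('c0.pkl','rb'))
for n,c in cs.items():
    W=pts(c);H=cv2.cvtColor(c['frame'],cv2.COLOR_RGB2HSV)
    h,sa,v=[H[...,i].astype(int) for i in range(3)]
    x,y,z=W[...,0],W[...,1],W[...,2]
    box=(x>.35)&(x<.85)&(y>-.35)&(y<.2)
    g=W[box&(h>55)&(h<95)&(sa>60)&(abs(z-.045)<.008)][:,:2]
    r=cv2.minAreaRect(g.astype(np.float32));print(n,'deck',cv2.boxPoints(r).round(4).tolist(),np.round(r[0],4),np.round(r[1],3),round(r[2],2))
    p=box&(abs(z-.08)<.005)&(sa<60)&(v<120)&(y>-.05)
    q=W[p][:,:2];e=cv2.minEnclosingCircle(q.astype(np.float32));print('plate',e,q.mean(0),len(q))
    b=box&(z>.115)&(z<.16)&(y<-.15); q=W[b];print('ball',len(q),q.mean(0),q.max(0),q.min(0))
    k=box&(z>.095)&(z<.16)&(h>15)&(h<35)&(sa>100)&(y>-.2);q=W[k];print('key',len(q),q.mean(0),q.max(0),q.min(0))
    pan=box&(sa<40)&(v>120)&(z>.05)&(z<.105)&(y>-.2)&(y<.02);q=W[pan];m=q.mean(0);print('panel',m,len(q),np.linalg.svd(q-m,full_matrices=False)[2][2])
    pot=(abs(x-.6)<.09)&(abs(y-.25)<.09)
    b=pot&(z>.105)&(z<.14);q=W[b];m=q.mean(0);r=cv2.minAreaRect(q[:,:2].astype(np.float32));print('bar',len(q),m,q[:,2].max(),r,cv2.boxPoints(r).round(3).tolist())
    for lo,hi in((.02,.045),(.045,.066)):
        q=W[pot&(z>lo)&(z<hi)&((h<8)|(h>172))&(sa>120)];print('body',len(q),q.min(0),q.max(0))
E
```

```text
scene deck [[0.4575999975204468, -0.2460000067949295], [0.6306999921798706, -0.2879999876022339], [0.7197999954223633, 0.07970000058412552], [0.5467000007629395, 0.1216999962925911]] [ 0.5887 -0.0832] [0.378 0.178] 76.38
plate ((0.6057358980178833, 0.012530719861388206), 0.06359759718179703) [0.61663799 0.04231208] 342
ball 286 [ 0.74582734 -0.26192242  0.13884576] [ 0.84999777 -0.21772152  0.15962981] [ 0.50310799 -0.30381913  0.11515019]
key 157 [ 0.56421147 -0.1038463   0.1177579 ] [0.79672717 0.15740966 0.13396155] [ 0.53321882 -0.12648867  0.09651258]
panel [ 0.61974101 -0.11339415  0.08452281] 863 [-0.037318    0.06184638  0.99738778]
bar 170 [0.61233032 0.25628922 0.12105081] 0.12770168705300164 ((0.6104226112365723, 0.2566918134689331), (0.016538940370082855, 0.08015038818120956), 9.695972442626953) [[0.5960000157356262, 0.29499998688697815], [0.609000027179718, 0.2160000056028366], [0.625, 0.21899999678134918], [0.6119999885559082, 0.2980000078678131]]
body 20 [0.62749912 0.22212179 0.03026109] [0.65696244 0.2972537  0.04496789]
body 310 [0.58653926 0.21398257 0.04540324] [0
[... 482 characters left out ...]
8 [ 0.55536582 -0.1084853   0.1242643 ] [ 0.5751747  -0.08770434  0.13534515] [ 0.53309511 -0.12574818  0.10764077]
panel [ 0.60163693 -0.11483266  0.08030137] 1501 [-0.07493022  0.0304295   0.99672439]
bar 141 [0.61264074 0.2554528  0.12165992] 0.13302545895416368 ((0.6132327914237976, 0.2551466226577759), (0.015094769187271595, 0.07932303845882416), 8.129871368408203) [[0.6000000238418579, 0.2930000126361847], [0.6110000014305115, 0.2150000035762787], [0.6259999871253967, 0.21699999272823334], [0.6150000095367432, 0.29499998688697815]]
body 30 [0.56954362 0.21327254 0.03371081] [0.65918161 0.27006661 0.04499524]
body 299 [0.56891724 0.21405274 0.04518045] [0.66990698 0.29535993 0.06593537]
```

Call:
{"op": "drive_tool", "data": {
  "series": [
    [[-1,0.56,1,0,0.45],[-1,0.56,1,0,0.45],[-1,0.56,1,0,0.45],[-1,0.56,1,0,0.45],[-1,0.56,1,0,0.45]]
  ]
}}

```text
time_s: 0.52
eef_pos: [0.2422, -0.3961, 0.242]
orientation: [-0.0, 0.962, 0.274, -0.0]
force: [0.3, -0.8, -0.3]
width: 0.0853
gripper_force: 0.0
```

Call:
{"op": "drive_tool", "data": {
  "series": [
    [[-1,0.56,1,0,0.45],[-1,0.56,1,0,0.45],[-1,0.56,1,0,0.45],[-1,0.56,1,0,0.45],[-1,0.56,1,0,0.45]]
  ]
}}

```text
time_s: 0.93
eef_pos: [0.3122, -0.2711, 0.2422]
orientation: [-0.0, 0.923, 0.385, -0.0]
force: [0.4, -0.6, 0.1]
width: 0.0857
gripper_force: 0.0
```

Call:
{"op": "drive_tool", "data": {
  "series": [
    [[-1,0.56,1,0,0.45],[-1,0.56,1,0,0.45],[-1,0.56,1,0,0.45],[-1,0.56,1,0,0.45],[-1,0.56,1,0,0.45]]
  ]
}}

```text
time_s: 1.35
eef_pos: [0.3822, -0.1461, 0.2422]
orientation: [-0.0, 0.871, 0.491, -0.0]
force: [0.8, -0.1, 0.5]
width: 0.0852
gripper_force: 0.0
```

Call:
{"op": "drive_tool", "data": {
  "series": [
    [[-1,0.56,1,0,0.45],[-1,0.56,1,0,0.45],[-1,0.56,1,0,0.45],[-1,0.56,1,0,0.45],[-1,0.56,1,0,0.45]]
  ]
}}

```text
time_s: 1.77
eef_pos: [0.4522, -0.021, 0.2421]
orientation: [-0.0, 0.807, 0.59, -0.0]
force: [1.2, -0.2, -0.3]
width: 0.0855
gripper_force: 0.0
```

Call:
{"op": "drive_tool", "data": {
  "series": [
    [[-1,0.56,1,0,0.45],[-1,0.56,1,0,0.45],[-1,0.56,1,0,0.45],[-1,0.56,1,0,0.45],[-1,0.56,1,0,0.45]]
  ]
}}

```text
time_s: 2.18
eef_pos: [0.5222, 0.104, 0.242]
orientation: [-0.0, 0.732, 0.681, -0.0]
force: [0.9, -0.6, -0.0]
width: 0.0858
gripper_force: 0.0
```

Call:
{"op": "drive_tool", "data": {
  "series": [
    [[-1,0.56,1,0,0.45],[-1,0.56,1,0,0.45],[-1,0.56,1,0,0.45],[-1,0.56,1,0,0.45],[-1,0.56,1,0,0.45]]
  ]
}}

```text
time_s: 2.6
eef_pos: [0.5922, 0.2289, 0.2418]
orientation: [-0.0, 0.647, 0.762, -0.0]
force: [0.3, -0.2, -0.1]
width: 0.0846
gripper_force: 0.0
```

```bash
cat >> h.py <<'E'
from scipy.spatial.transform import Rotation as Ro
def yaw(o):
    q=o['orientation'];R=Ro.from_quat([q[1],q[2],q[3],q[0]]).as_matrix();return np.degrees(np.arctan2(R[1,1],R[0,1])),R[2,2]
def rep():
    o=get_obs();print('t',o['time_s'],'p',o['eef_pos'].round(4),'yaw',np.round(yaw(o),2),'F',o['force'].round(1),'M',o['torque'].round(2),'w',round(float(o['width']),4),'g',o['gripper_force'],'q',np.round(o['qpos'],2));return o
def hsv(c):
    H=cv2.cvtColor(c['frame'],cv2.COLOR_RGB2HSV);return [H[...,i].astype(int) for i in range(3)]
E
python3 - <<'E'
from h import *
rep();c=capture('wrist');save('w1',c['frame']);W=pts(c);z=W[...,2]
b=(z>.108)&(z<.14)&(abs(W[...,0]-.61)<.08)&(abs(W[...,1]-.255)<.07);q=W[b];print(len(q))
if len(q)>20:
    r=cv2.minAreaRect(q[:,:2].astype(np.float32));print(q.mean(0),q[:,2].max(),r,cv2.boxPoints(r).round(4).tolist())
E
```

```text
t 2.6 p [0.5922 0.2289 0.2418] yaw [ 9.35 -1.  ] F [ 0.3 -0.2 -0.1] M [-0.01  0.04 -0.01] w 0.0846 g 0.0 q [ 0.31  0.49  1.26 -0.    1.39  0.15]
2117
[0.60968604 0.26230352 0.12399706] 0.12796647989066476 ((0.6106195449829102, 0.25916770100593567), (0.014143646694719791, 0.07991427928209305), 8.673321723937988) [[0.597599983215332, 0.29760000109672546], [0.6097000241279602, 0.21860000491142273], [0.6236000061035156, 0.2206999957561493], [0.6115999817848206, 0.299699991941452]]
```

Call:
{"op": "drive_tool", "data": {
  "series": [
    [[-1,0.75,0.64,0,-0.1],[-1,0,0.5,-0.5,0],[-1,0,0,-1,0],[-1,0,0,-1,0],[-1,0,0,-1,0]]
  ]
}}

```text
time_s: 3.07
eef_pos: [0.6099, 0.2562, 0.1527]
orientation: [-0.0, 0.652, 0.758, -0.0]
force: [-0.2, 0.3, -1.1]
width: 0.0852
gripper_force: 0.0
```

Call:
{"op": "drive_tool", "data": {
  "series": [
    [[-1,0,0,-1,0],[-1,0,0,-0.5,0],[-1,0,0,-0.28,0],[-0.3,0,0,0,0],[0.3,0,0,0,0]]
  ],
  "squeeze": 40
}}

```text
time_s: 3.48
eef_pos: [0.6109, 0.2562, 0.1112]
orientation: [0.0, 0.652, 0.758, 0.0]
force: [-0.1, -0.2, 0.3]
width: 0.0641
gripper_force: 0.0
```

Call:
{"op": "drive_tool", "data": {
  "series": [
    [[1,0,0,0,0],[1,0,0,0,0],[1,0,0,0,0],[1,0,0,0,0],[1,0,0,0,0]]
  ]
}}

```text
time_s: 3.9
eef_pos: [0.611, 0.2561, 0.1111]
orientation: [0.0, 0.652, 0.758, 0.001]
force: [1.5, -0.0, 4.0]
width: 0.0131
gripper_force: 41.0
```

```bash
python3 -c "
from h import *
rep()"
```

```text
t 3.9 p [0.611  0.2561 0.1111] yaw [ 8.6 -1. ] F [ 1.5 -0.   4. ] M [ 0.02 -0.24 -0.01] w 0.0131 g 40.955241322517395 q [ 0.34  0.67  1.29 -0.    1.18  0.19]
```

Call:
{"op": "drive_tool", "data": {
  "series": [
    [[1,0,0,0.4,0],[1,0,0,1,0],[1,0,0,1,0],[1,0,0,1,0],[1,0,0,1,0]]
  ]
}}

```text
time_s: 4.32
eef_pos: [0.6102, 0.2559, 0.2216]
orientation: [-0.0, 0.652, 0.758, -0.0]
force: [-0.4, 0.2, -4.0]
width: 0.0133
gripper_force: 40.0
```

Call:
{"op": "drive_tool", "data": {
  "series": [
    [[1,0,-0.5,0,0],[1,0,-1,0,0],[1,0,-1,0,0],[1,0.1,-1,0,0],[1,0.1,-1,0,0]]
  ]
}}

```text
time_s: 4.73
eef_pos: [0.6149, 0.1418, 0.2192]
orientation: [-0.001, 0.652, 0.758, -0.001]
force: [-0.2, -0.3, -3.1]
width: 0.0131
gripper_force: 40.0
```

Call:
{"op": "drive_tool", "data": {
  "series": [
    [[1,0.08,-1,0,0],[1,0,-1,0,0],[1,0,-1,0,0],[1,0,-0.7,0,0],[1,0,-0.3,0,0]]
  ]
}}

```text
time_s: 5.15
eef_pos: [0.617, 0.0407, 0.2193]
orientation: [-0.001, 0.653, 0.757, -0.001]
force: [0.2, -0.0, -4.0]
width: 0.0133
gripper_force: 40.0
```

```bash
python3 - <<'E'
from h import *
o=rep();dz=o['eef_pos'][2]-.1111
for n in('scene','top'):
    c=capture(n);save(n+'2',c['frame']);W=pts(c);h,s,v=hsv(c);x,y,z=W[...,0],W[...,1],W[...,2]
    m=(abs(x-.618)<.09)&(abs(y-.043)<.1)&((h<8)|(h>172))&(s>120)&(z>dz)&(z<dz+.09)
    for lo,hi in((.01,.045),(.045,.066)):
        q=W[m&(z>dz+lo)&(z<dz+hi)]
        if len(q)>5: print(n,len(q),q.min(0),q.max(0))
    # fit circle to body points r(z) near the equator/top: least squares on xy of sphere-like points
    q=W[m&(z<dz+.066)]
    q=q[np.hypot(*(q[:,:2]-[.618,.043]).T)<.05]
    from scipy.optimize import least_squares
    r=least_squares(lambda p:np.hypot(np.hypot(q[:,0]-p[0],q[:,1]-p[1]),(q[:,2]-dz-p[2]))-p[3],[.618,.043,.03,.045],loss='soft_l1',f_scale=.002);print('sph',r.x,len(q))
    g=W[(h>55)&(h<95)&(s>60)&(abs(z-.045)<.008)&(x>.35)&(x<.85)&(y>-.35)&(y<.2)]
E
```

```text
t 5.15 p [0.617  0.0407 0.2193] yaw [ 8.48 -1.  ] F [ 0.2 -0.  -4. ] M [-0.05 -0.08 -0.04] w 0.0133 g 40.003284215927124 q [ 0.01  0.47  1.34 -0.    1.33 -0.14]
scene 117 [6.22950543e-01 3.09593375e-04 1.19504228e-01] [0.66432216 0.08589677 0.15300371]
scene 341 [ 0.58691122 -0.00060167  0.15328232] [0.67848198 0.08579936 0.17419221]
sph [0.61646871 0.04216578 0.03395802 0.0447184 ] 443
sph [0.618 0.043 0.03  0.045] 0
```

View pics/scene2.png

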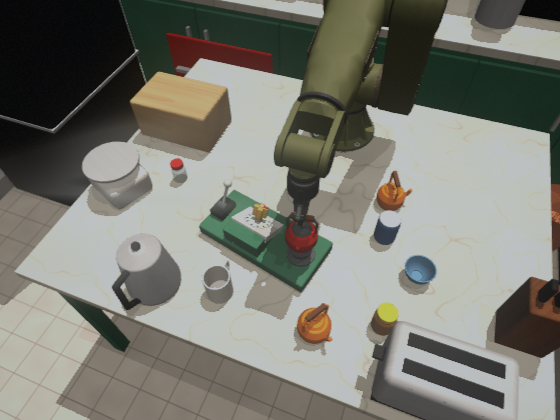

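The scene view shows the red pot hanging upright over the plate at about (300,235), with the other things in place. Next I refine the plate centre in the same camera.

```bash
python3 - <<'E'
from h import *
import pickle
cs=pickle.load(open('c0.pkl','rb'))
for n,c in cs.items():
    W=pts(c);h,s,v=hsv(c);x,y,z=W[...,0],W[...,1],W[...,2]
    m=(abs(z-.08)<.006)&(np.hypot(x-.618,y-.043)<.045)
    q=W[m][:,:2];print(n,len(q),q.mean(0),(q.min(0)+q.max(0))/2,np.ptp(q,0),cv2.minEnclosingCircle(q.astype(np.float32)),np.median(W[m][:,2]))
    # key plane / panel
    e=np.array([.9728,-.2317]);f=np.array([.2317,.9728])
    d=W[...,:2]-[.5853,-.0927];wx=d@e;wy=d@f
    pm=(wy<.04)&(wy>-.08)&(wx>-.07)&(wx<.06)&(z>.055)&(z<.105)&(s<45)&(v>110)
    A=np.c_[wx[pm],wy[pm],np.ones(pm.sum())]
    co=np.linalg.lstsq(A,z[pm],rcond=None)[0];r=abs(A@co-z[pm])<.003
    co=np.linalg.lstsq(A[r],z[pm][r],rcond=None)[0];print('panel',co,r.sum(),np.degrees(np.arctan(co[0])),'x',A[r][:,0].min(),A[r][:,0].max(),A[r][:,1].min(),A[r][:,1].max())
    hgt=(z-(co[0]*wx+co[1]*wy+co[2]))*np.cos(np.arctan(co[0]))
    k=(abs(wy+.02)<.05)&(abs(wx+.02)<.06)&(hgt>.044)&(hgt<.06)
    q=np.c_[wx[k],wy[k],z[k],hgt[k]];print('key top',len(q),q.mean(0),q.min(0),q.max(0))
    red=k&((h<8)|(h>172))&(s>120);print('red',red.sum(),wx[red].mean(),wy[red].mean(),z[red].mean())
    b=(abs(wy+.15)<.03)&(abs(wx+.03)<.04)&(z>.12)&(z<.16);q=np.c_[wx[b],wy[b],z[b]];print('ball',len(q),q.mean(0),q.max(0),q.min(0))
E
```

```text
scene 345 [0.61673631 0.04321911] [0.61546529 0.04306349] [0.06410911 0.06248068] ((0.6156799793243408, 0.04248145595192909), 0.03281934931874275) 0.07993577199471448
panel [ 0.46414754 -0.0020954   0.08422431] 547 24.898255388333673 x -0.05436649334998277 0.03865764990313748 -0.07981415729485163 0.039906808627829055
key top 87 [-0.02990964 -0.01869073  0.12541079  0.04991516] [-0.05182134 -0.0402734   0.11055335  0.04441664] [-0.01098825  0.00125483  0.13396155  0.05384338]
red 10 -0.037063554757774356 -0.00856204959607346 0.12458219494819707
ball 67 [-0.03418802 -0.14744681  0.1417877 ] [-0.02462132 -0.13786158  0.15352161] [-0.04842426 -0.16259152  0.12151484]
top 362 [0.61874566 0.04284895] [0.61914273 0.04286906] [0.06228708 0.06029699] ((0.6192651987075806, 0.04284508898854256), 0.032016221433877945) 0.0799282441678979
panel [ 4.76443928e-01 -2.48407257e-04  8.25271354e-02] 714 25.475181364037024 x -0.052797141459242726 0.03864962146237426 -0.07978626794081664 0.039987781772611856
key top 149 [-0.02961633 -0.02040522  0.12432839  0.05047099] [-0.04816224 -0.04071251  0.1130487   0.04414829] [-0.00840562  0.00050756  0.13534515  0.05825146]
red 13 -0.03763119787899036 -0.007479312216347079 0.12145732678155136
ball 72 [-0.03703888 -0.14928658  0.14603215] [-0.02510271 -0.13786739  0.15521593] [-0.04889724 -0.16278584  0.13739763]
```

Call:
{"op": "drive_tool", "data": {
  "series": [
    [[1,0,0.03,-0.4,0],[1,0,0,-0.3,0],[1,0,0,-0.15,0],[1,0,0,-0.08,0],[1,0,0,-0.04,0]]
  ]
}}

```text
time_s: 5.67
eef_pos: [0.6174, 0.0449, 0.1953]
orientation: [-0.0, 0.652, 0.758, -0.0]
force: [0.7, -1.1, -3.2]
width: 0.0134
gripper_force: 40.0
```

Call:
{"op": "drive_tool", "data": {
  "series": [
    [[1,0,0,-0.04,0],[1,0,0,-0.04,0]]
  ]
}}

```text
time_s: 5.83
eef_pos: [0.6177, 0.0445, 0.1942]
orientation: [0.0, 0.652, 0.758, 0.0]
force: [-0.9, 0.1, -3.6]
width: 0.0134
gripper_force: 40.0
```

Call:
{"op": "drive_tool", "data": {
  "series": [
    [[1,0,-0.11,0,0],[1,0,0,0,0],[1,0,0,0,0]]
  ]
}}

```text
time_s: 6.08
eef_pos: [0.6177, 0.0413, 0.1942]
orientation: [0.0, 0.652, 0.758, 0.0]
force: [0.4, -0.9, -4.4]
width: 0.0135
gripper_force: 40.0
```

```bash
cat > pot.py <<'E'
from h import *
from scipy.optimize import least_squares
o=rep();dz=o['eef_pos'][2]-.1111
for n in('scene','top'):
    c=capture(n);save(n+'_p%d'%(o['time_s']*100),c['frame']);W=pts(c);h,s,v=hsv(c);x,y,z=W[...,0],W[...,1],W[...,2]
    q=W[(abs(x-.618)<.09)&(abs(y-.043)<.1)&((h<8)|(h>172))&(s>120)&(z>.075)&(z<.08+.07)]
    q=q[np.hypot(*(q[:,:2]-[.618,.043]).T)<.052]
    if len(q)<30: continue
    r=least_squares(lambda p:np.hypot(np.hypot(q[:,0]-p[0],q[:,1]-p[1]),(q[:,2]-p[2]))-.0447,[.618,.043,.12],loss='soft_l1',f_scale=.002);print(n,'sph',r.x,r.x[2]-.034,len(q),q[:,1].min(),q[:,1].max())
rep()
E
python3 pot.py
```

```text
t 6.0833 p [0.6177 0.0413 0.1942] yaw [ 8.59 -1.  ] F [ 0.4 -0.9 -4.4] M [-0.03 -0.03 -0.02] w 0.0135 g 40.007253885269165 q [ 0.01  0.49  1.37 -0.    1.28 -0.14]
scene sph [0.61694686 0.04294275 0.11704651] 0.08304650835810515 453 0.0005819665272270773 0.08691998517106168
t 6.1833 p [0.6176 0.0415 0.1942] yaw [ 8.6 -1. ] F [-0.2  1.3 -4.2] M [-0.   -0.02  0.05] w 0.0133 g 40.00679075717926 q [ 0.01  0.49  1.37  0.    1.28 -0.14]
```

Centred, with about 3 mm to go. Lowering gently.

Call:
{"op": "drive_tool", "data": {
  "series": [
    [[1,0,0,-0.04,0],[1,0,0,-0.04,0],[1,0,0,0,0]]
  ]
}}

```text
time_s: 6.43
eef_pos: [0.6175, 0.0416, 0.1917]
orientation: [-0.0, 0.652, 0.758, -0.0]
force: [0.6, -0.1, -4.0]
width: 0.0128
gripper_force: 40.0
```

Call:
{"op": "drive_tool", "data": {
  "series": [
    [[1,0,0,-0.03,0],[1,0,0,0,0]]
  ]
}}

```text
time_s: 6.6
eef_pos: [0.6176, 0.0416, 0.1911]
orientation: [-0.0, 0.652, 0.758, -0.0]
force: [-0.2, -0.0, -3.8]
width: 0.0127
gripper_force: 40.0
```

Call:
{"op": "drive_tool", "data": {
  "series": [
    [[1,0,0,-0.02,0],[1,0,0,0,0]]
  ]
}}

```text
time_s: 6.77
eef_pos: [0.6177, 0.0415, 0.191]
orientation: [0.0, 0.652, 0.758, 0.0]
force: [0.1, 0.9, -2.7]
width: 0.0131
gripper_force: 40.3
```

Call:
{"op": "drive_tool", "data": {
  "series": [
    [[1,0,0,-0.02,0],[1,0,0,-0.02,0]]
  ]
}}

```text
time_s: 6.93
eef_pos: [0.6179, 0.0415, 0.191]
orientation: [0.001, 0.652, 0.758, 0.001]
force: [-3.1, 0.4, 10.8]
width: 0.0129
gripper_force: 41.9
```

Call:
{"op": "drive_tool", "data": {
  "series": [
    [[0.6,0,0,0,0],[0.4,0,0,0,0],[0.2,0,0,0,0],[0,0,0,0,0],[0,0,0,0,0]]
  ]
}}

```text
time_s: 7.35
eef_pos: [0.6176, 0.0415, 0.1897]
orientation: [-0.0, 0.652, 0.758, -0.0]
force: [-0.2, -0.3, 0.1]
width: 0.0424
gripper_force: 0.0
```

Call:
{"op": "drive_tool", "data": {
  "series": [
    [[0,0,0,0.2,0],[0,0,0,0.5,0],[0,0,0,0.7,0],[0,0,0,0.7,0],[0,0,0,0.4,0]]
  ]
}}

```text
time_s: 7.77
eef_pos: [0.6181, 0.0416, 0.2556]
orientation: [0.001, 0.652, 0.758, 0.001]
force: [0.6, 0.8, 0.4]
width: 0.0429
gripper_force: 0.0
```

```bash
python3 pot.py; ls pics|tail -3
```

```text
t 7.7667 p [0.6181 0.0416 0.2556] yaw [ 8.61 -1.  ] F [0.6 0.8 0.4] M [-0.    0.02 -0.03] w 0.0429 g 0.0 q [ 0.01  0.45  1.29 -0.    1.4  -0.14]
scene sph [0.61717559 0.04284267 0.11400866] 0.08000866487465708 488 0.0015299961369245024 0.08640948291015635
t 7.8667 p [0.6182 0.0416 0.2549] yaw [ 8.61 -1.  ] F [-1.  -0.4  0.2] M [0.04 0.01 0.02] w 0.0426 g 0.0 q [ 0.01  0.45  1.29  0.    1.4  -0.14]
top_p776.png
w1.png
warm.png
```

The pot is upright and centred. Next I move over the key, turning the closing axis to the lobe, and look with the wrist camera.

Call:
{"op": "drive_tool", "data": {
  "series": [
    [[0,-0.16,-0.4,0,-0.88],[0,-0.16,-0.4,0,-0.88],[-1,-0.16,-0.4,0,-0.88],[-1,-0.16,-0.4,0,-0.88],[-1,-0.16,-0.4,0,-0.88]]
  ]
}}

```text
time_s: 8.28
eef_pos: [0.5971, -0.0089, 0.2513]
orientation: [-0.0, 0.809, 0.587, -0.001]
force: [-0.1, 0.2, 0.6]
width: 0.077
gripper_force: 0.0
```

Call:
{"op": "drive_tool", "data": {
  "series": [
    [[-1,-0.16,-0.4,0,-0.88],[-1,-0.16,-0.4,0,-0.88],[-1,-0.16,-0.4,0,-0.88],[-1,-0.16,-0.4,0,-0.88],[-1,-0.16,-0.4,0,-0.88]]
  ]
}}

```text
time_s: 8.7
eef_pos: [0.5771, -0.0589, 0.2514]
orientation: [-0.0, 0.922, 0.387, -0.001]
force: [0.9, 0.4, -0.3]
width: 0.0855
gripper_force: 0.0
```

Call:
{"op": "drive_tool", "data": {
  "series": [
    [[-1,-0.16,-0.4,0,-0.88],[-1,-0.16,-0.4,0,-0.88],[-1,-0.16,-0.4,0,-0.88],[-1,-0.16,-0.4,0,-0.88],[-1,-0.16,-0.4,0,-0.88]]
  ]
}}

```text
time_s: 9.12
eef_pos: [0.5571, -0.1089, 0.2514]
orientation: [-0.0, 0.986, 0.166, -0.001]
force: [0.0, -0.4, 0.4]
width: 0.0853
gripper_force: 0.0
```

Call:
{"op": "drive_tool", "data": {
  "series": [
    [[-1,0,0,0,0],[-1,0,0,0,0]]
  ]
}}

```text
time_s: 9.28
eef_pos: [0.5574, -0.1085, 0.2517]
orientation: [-0.0, 0.986, 0.17, -0.0]
force: [0.7, 0.2, -0.4]
width: 0.0856
gripper_force: 0.0
```

```bash
cat > key.py <<'E'
from h import *
import sys
rep();c=capture(sys.argv[1]);W=pts(c);h,s,v=hsv(c);z=W[...,2]
save('k_'+sys.argv[2],c['frame'])
d=W[...,:2]-[.5853,-.0927];wx=d@np.array([.9728,-.2317]);wy=d@np.array([.2317,.9728])
pm=(abs(wy+.02)<.063)&(wx>-.05)&(wx<.035)&(z>.055)&(z<.105)&(s<45)&(v>110)
A=np.c_[wx[pm],wy[pm],np.ones(pm.sum())]
for _ in range(4):
    co=np.linalg.lstsq(A,A@[.488,0,.083] if _==0 else zz,rcond=None)[0]
    if _==0: A0=A;z0=z[pm]
    r=abs(A0@co-z0)<.004;A=A0[r];zz=z0[r]
print('panel',co,len(A))
t=np.arctan(co[0]);hg=(z-(co[0]*wx+co[1]*wy+co[2]))*np.cos(t)
# panel-plane coords: foot point (u=right=-wy, v=uphill)
fx=wx+hg*np.sin(t)
U=-(wy+.02);V=fx/np.cos(t)
k=(abs(hg-.051)<.004)&(abs(U)<.035)&(abs(fx+.0075)<.035)
q=np.c_[U[k],V[k]].astype(np.float32);(cx,cy),rr=cv2.minEnclosingCircle(q);print('key top n',k.sum(),'U,V centre',cx,cy,'r',rr,'fx',cy*np.cos(t),'hg',np.median(hg[k]))
red=k&((h<8)|(h>172))&(s>110)
if red.sum():
    print('red',red.sum(),'ang',np.degrees(np.arctan2(V[red].mean()-cy,U[red].mean()-cx)),'theta',216-np.degrees(np.arctan2(V[red].mean()-cy,U[red].mean()-cx))%360)
# lobe directions: 4th harmonic of points at radius>14mm
a=np.arctan2(q[:,1]-cy,q[:,0]-cx);f=np.hypot(q[:,1]-cy,q[:,0]-cx)>.014
print('lobe ang mod90',np.degrees(np.angle(np.exp(4j*a[f]).mean()))/4)
g=np.array([cy*np.cos(t)-.038*np.sin(t),-.02-cx]);print('grip world',np.array([.5853,-.0927])+g[0]*np.array([.9728,-.2317])+g[1]*np.array([.2317,.9728]),'z',co[0]*cy*np.cos(t)+co[2]+.038*np.cos(t))
E
python3 key.py wrist a
```

```text
t 9.2833 p [ 0.5574 -0.1085  0.2517] yaw [-70.48  -1.  ] F [ 0.7  0.2 -0.4] M [-0.04  0.02 -0.04] w 0.0856 g 0.0 q [-0.26  0.33  1.46  0.    1.35  0.97]
panel [0.4811451  0.00065355 0.08461245] 12139
key top n 1693 U,V centre -0.00047779595479369164 -0.012863542884588242 r 0.023156898096203804 fx -0.011591597254478708 hg 0.05056793079910126
red 229 ang -157.88235069373457 theta 13.882350693734566
lobe ang mod90 21.467491
grip world [ 0.55347289 -0.10518802] z 0.1132777706109612
```

View pics/k_a.png

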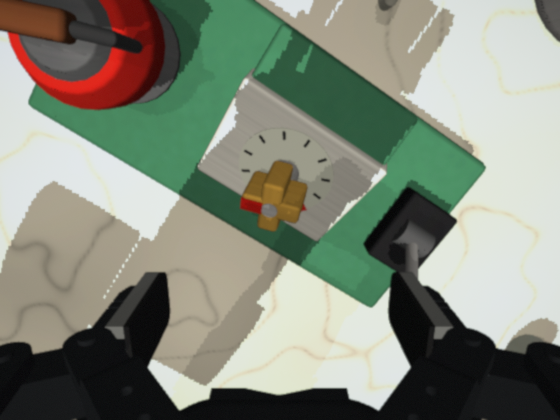

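The wrist view shows the key at (270,200) with its red lobe at (250,203), the red mark at (303,207), and the switch lever at (405,250). The lobe angle of about 22° means it starts about 0.25 rad wound. The two views disagree on the key centre by about 4 mm, so I check it again on the first pictures.

```bash
sed -e 's/^rep();c=capture(sys.argv\[1\])/import pickle;c=pickle.load(open("c0.pkl","rb"))[sys.argv[1]]/' key.py > key0.py; for n in scene top; do python3 key0.py $n x0$n; done
python3 - <<'E'
from h import *
for n in ['wrist']:
    c=capture(n);W=pts(c);h,s,v=hsv(c);z=W[...,2];x,y=W[...,0],W[...,1]
    g=W[(h>55)&(h<95)&(s>60)&(abs(z-.045)<.006)]
    print(g[:,2].mean()); r=cv2.minAreaRect(g[:,:2].astype(np.float32));print(r,cv2.boxPoints(r))
E
```

```text
panel [ 0.47729502 -0.00220636  0.08444234] 608
key top n 76 U,V centre -0.0005542502040043473 -0.011574856005609035 r 0.02260979451239109 fx -0.010445997555845995 hg 0.050423251337676625
red 12 ang -154.50317962199819 theta 10.503179621998186
lobe ang mod90 20.32101
grip world [ 0.55470943 -0.10540394] z 0.11375050265615504
panel [ 0.49071521 -0.00197373  0.08258349] 879
key top n 125 U,V centre 0.00022094836458563805 -0.00894315354526043 r 0.022143663838505745 fx -0.008028594919234843 hg 0.050865288667558475
red 10 ang -150.1725008474847 theta 6.172500847484713
lobe ang mod90 20.545639
grip world [ 0.55651967 -0.106632  ] z 0.11275771723688345
0.04555759979924331
((0.5869726538658142, -0.08201511204242706), (0.37559589743614197, 0.17743998765945435), 76.72640228271484) [[ 0.45750415 -0.24442577]
 [ 0.63020384 -0.28516623]
 [ 0.71644115  0.08039555]
 [ 0.54374146  0.12113601]]
```

Call:
{"op": "drive_tool", "data": {
  "series": [
    [[-1,-0.1,0.11,-1,-0.8],[-1,0,0,-1,-0.8],[-1,0,0,-1,-0.7],[-1,0,0,-1,0],[-1,0,0,-0.8,0]]
  ]
}}

```text
time_s: 9.8
eef_pos: [0.5548, -0.1049, 0.1303]
orientation: [-0.0, 0.999, 0.05, -0.001]
force: [0.5, 0.2, -0.4]
width: 0.0855
gripper_force: 0.0
```

Call:
{"op": "drive_tool", "data": {
  "series": [
    [[-1,0,0,-0.6,0],[-1,0,0,-0.4,0],[-1,0,0,0,0]]
  ]
}}

```text
time_s: 10.05
eef_pos: [0.5544, -0.105, 0.1052]
orientation: [-0.001, 0.999, 0.05, -0.002]
force: [-0.3, -0.0, -0.2]
width: 0.0857
gripper_force: 0.0
```

Call:
{"op": "drive_tool", "data": {
  "series": [
    [[1,0,0,0,0],[1,0,0,0,0],[1,0,0,0,0],[1,0,0,0,0],[1,0,0,0,0]]
  ],
  "squeeze": 50
}}

```text
time_s: 10.47
eef_pos: [0.5556, -0.1056, 0.1089]
orientation: [0.0, 0.999, 0.049, 0.001]
force: [-3.1, 3.1, 9.2]
width: 0.0451
gripper_force: 49.1
```

```bash
python3 -c "
from h import *
rep()"
```

```text
t 10.4667 p [ 0.5556 -0.1056  0.1089] yaw [-84.38  -1.  ] F [-3.1  3.1  9.2] M [ 0.18  0.63 -0.2 ] w 0.0451 g 49.05649930704385 q [-0.25  0.48  1.61  0.    1.06  1.22]
```

Call:
{"op": "drive_tool", "data": {
  "series": [
    [[1,0,0,0,-0.6],[1,0,0,0,-0.6],[1,0,0,0,-0.6],[1,0,0,0,-0.6],[1,0,0,0,-0.6]]
  ]
}}

```text
time_s: 10.88
eef_pos: [0.5562, -0.1056, 0.1083]
orientation: [-0.0, 0.994, -0.109, 0.002]
force: [9.5, -4.5, -11.5]
width: 0.0432
gripper_force: 53.6
```

```bash
python3 -c "
from h import *
rep()"; python3 key.py top t1; python3 key.py scene s1
```

```text
t 10.8833 p [ 0.5562 -0.1056  0.1083] yaw [-102.53   -1.  ] F [  9.5  -4.5 -11.5] M [ 0.33 -2.06  0.52] w 0.0432 g 53.62701578065753 q [-0.25  0.48  1.61  0.    1.05  1.54]
t 10.8833 p [ 0.5562 -0.1056  0.1083] yaw [-102.53   -1.  ] F [  9.5  -4.5 -11.5] M [ 0.33 -2.06  0.52] w 0.0432 g 53.62701578065753 q [-0.25  0.48  1.61  0.    1.05  1.54]
panel [0. 0. 0.] 0
key top n 0 U,V centre 0.0 0.0 r 0.0 fx 0.0 hg nan
lobe ang mod90 nan
grip world [ 0.580666 -0.112156] z 0.038
t 10.9333 p [ 0.5562 -0.1057  0.1082] yaw [-102.82   -1.  ] F [ 5.  -0.4 -2. ] M [ 0.78 -1.38  0.47] w 0.0433 g 53.9204765483737 q [-0.25  0.48  1.61  0.    1.05  1.54]
panel [ 0.47513753 -0.00089837  0.08441263] 554
key top n 65 U,V centre -0.0004945304244756699 0.0019676394294947386 r 0.03468066826462746 fx 0.0017772296935578997 hg 0.05041946599977519
lobe ang mod90 -9.320805
grip world [ 0.56664504 -0.10830814] z 0.11957977023685135
  return _methods._mean(a, axis=axis, dtype=dtype,
  ret = ret.dtype.type(ret / rcount)
key.py:24: RuntimeWarning: Mean of empty slice.
  print('lobe ang mod90',np.degrees(np.angle(np.exp(4j*a[f]).mean()))/4)
  ret = ret.dtype.type(ret / rcount)
```

Call:
{"op": "drive_tool", "data": {
  "series": [
    [[1,0,0,0,-0.6],[1,0,0,0,-0.6],[1,0,0,0,-0.6],[1,0,0,0,-0.6],[1,0,0,0,-0.6]]
  ]
}}

```text
time_s: 11.4
eef_pos: [0.5559, -0.1056, 0.1103]
orientation: [-0.0, 0.965, -0.263, 0.002]
force: [-15.7, 2.0, 27.9]
width: 0.0434
gripper_force: 83.0
```

Call:
{"op": "drive_tool", "data": {
  "series": [
    [[1,0,0,0,-0.6],[1,0,0,0,-0.6],[1,0,0,0,-0.6],[1,0,0,0,-0.6],[1,0,0,0,-0.6]]
  ]
}}

```text
time_s: 11.82
eef_pos: [0.5566, -0.1057, 0.1105]
orientation: [-0.001, 0.912, -0.411, 0.003]
force: [-12.0, 0.8, 21.0]
width: 0.0434
gripper_force: 135.5
```

Call:
{"op": "drive_tool", "data": {
  "series": [
    [[1,0,0,0,-0.6],[1,0,0,0,-0.6],[1,0,0,0,-0.6],[1,0,0,0,0]]
  ]
}}

```text
time_s: 12.15
eef_pos: [0.5563, -0.1056, 0.112]
orientation: [-0.001, 0.869, -0.495, 0.003]
force: [-26.9, 2.3, 38.5]
width: 0.0439
gripper_force: 156.5
```

```bash
python3 -c "
from h import *
rep()"
```

```text
t 12.15 p [ 0.5563 -0.1056  0.112 ] yaw [-149.34   -1.  ] F [-26.9   2.3  38.5] M [3.46 0.17 1.85] w 0.0439 g 156.50083461776376 q [-0.25  0.47  1.61  0.    1.06  2.35]
```

Call:
{"op": "drive_tool", "data": {
  "series": [
    [[0.2,0,0,0,0],[-0.3,0,0,0,0],[-0.7,0,0,0,0],[-1,0,0,0,0],[-1,0,0,0,0]]
  ],
  "squeeze": 30
}}

```text
time_s: 12.57
eef_pos: [0.5552, -0.1057, 0.1075]
orientation: [-0.0, 0.87, -0.494, 0.0]
force: [0.2, 0.1, -0.0]
width: 0.085
gripper_force: 0.0
```

Call:
{"op": "drive_tool", "data": {
  "series": [
    [[-1,0,0,0.5,0],[-1,0,0,1,0],[-1,0,0,1,0.9],[-1,0,0,1,0.9],[-1,0,0,1,0.9]]
  ]
}}

```text
time_s: 12.98
eef_pos: [0.555, -0.1056, 0.2209]
orientation: [-0.0, 0.931, -0.364, -0.0]
force: [-0.6, -0.0, 0.2]
width: 0.0854
gripper_force: 0.0
```

Call:
{"op": "drive_tool", "data": {
  "series": [
    [[-1,0,0,0.5,0.9],[-1,0,0,0,0.9],[-1,0,0,0,0.9],[-1,0,0,0,0.9],[-1,0,0,0,0.9]]
  ]
}}

```text
time_s: 13.4
eef_pos: [0.5552, -0.1056, 0.2322]
orientation: [-0.0, 0.991, -0.137, -0.0]
force: [-0.0, -0.6, 0.1]
width: 0.0853
gripper_force: 0.0
```

Call:
{"op": "drive_tool", "data": {
  "series": [
    [[-1,0,0,0,0.9],[-1,0,0,0,0.9],[-1,0,0,0,0.9],[-1,0,0,0,0.9],[-1,0,0,0,0.9]]
  ]
}}

```text
time_s: 13.82
eef_pos: [0.5552, -0.1056, 0.2321]
orientation: [-0.0, 0.995, 0.098, -0.0]
force: [-0.3, -0.4, -0.4]
width: 0.0857
gripper_force: 0.0
```

```bash
python3 key.py wrist b;python3 key.py scene s2
```

```text
t 13.8167 p [ 0.5552 -0.1056  0.2321] yaw [-78.72  -1.  ] F [-0.3 -0.4 -0.4] M [-0.01  0.03  0.05] w 0.0857 g 0.0 q [-0.25  0.34  1.49  0.    1.31  1.12]
panel [0.48079401 0.00054525 0.08459194] 13784
key top n 1911 U,V centre -0.0008821336086839437 -0.01275728177279234 r 0.02262948267161846 fx -0.011497419872715905 hg 0.050578671897037235
red 288 ang 141.3972647050596 theta 74.6027352949404
lobe ang mod90 -39.404457
grip world [ 0.55366769 -0.10481876] z 0.11331130999347946
t 13.8667 p [ 0.5552 -0.1056  0.2321] yaw [-78.32  -1.  ] F [-0.6  0.3 -0.3] M [-0.06 -0.01 -0.01] w 0.0855 g 0.0 q [-0.25  0.34  1.49  0.    1.31  1.11]
panel [ 0.47121927 -0.00289395  0.08450585] 586
key top n 78 U,V centre -0.0007335361442528665 -0.011139955371618271 r 0.022174865007400513 fx -0.010077188651635592 hg 0.050212685854153
red 10 ang 139.9526250056407 theta 76.0473749943593
lobe ang mod90 -38.905956
grip world [ 0.55527541 -0.10535444] z 0.11413203272986916
```

Call:
{"op": "drive_tool", "data": {
  "series": [
    [[-1,0,0,-0.6,0.95],[-1,0,0,-0.8,0.95],[-1,0,0,-1,0.95],[-1,0,0,-1,0.95],[-1,0,0,-0.8,0]]
  ]
}}

```text
time_s: 14.33
eef_pos: [0.5547, -0.1055, 0.1255]
orientation: [-0.0, 0.956, 0.292, -0.0]
force: [0.8, -0.2, -0.9]
width: 0.0855
gripper_force: 0.0
```

Call:
{"op": "drive_tool", "data": {
  "series": [
    [[-1,0,0,-0.5,0],[-1,0,0,-0.3,0],[-1,0,0,0,0]]
  ]
}}

```text
time_s: 14.58
eef_pos: [0.5546, -0.1056, 0.1058]
orientation: [-0.001, 0.957, 0.29, -0.001]
force: [-0.1, 0.0, 0.4]
width: 0.0854
gripper_force: 0.0
```

Call:
{"op": "drive_tool", "data": {
  "series": [
    [[1,0,0,0,0],[1,0,0,0,0],[1,0,0,0,0],[1,0,0,0,0],[1,0,0,0,0]]
  ],
  "squeeze": 40
}}

```text
time_s: 15.0
eef_pos: [0.5555, -0.1056, 0.109]
orientation: [0.0, 0.957, 0.291, 0.001]
force: [-4.6, 3.1, 10.4]
width: 0.0497
gripper_force: 37.7
```

Call:
{"op": "drive_tool", "data": {
  "series": [
    [[1,0,0,0,-0.6],[1,0,0,0,-0.6],[1,0,0,0,-0.6],[1,0,0,0,-0.6],[1,0,0,0,-0.6]]
  ]
}}

```text
time_s: 15.42
eef_pos: [0.5555, -0.1054, 0.1094]
orientation: [0.0, 0.991, 0.136, 0.001]
force: [-12.6, 4.8, 23.9]
width: 0.0471
gripper_force: 36.2
```

```bash
python3 -c "
from h import *
rep()"
```

```text
t 15.4167 p [ 0.5555 -0.1054  0.1094] yaw [-74.36  -1.  ] F [-12.6   4.8  23.9] M [1.11 2.07 0.28] w 0.0471 g 36.23519628541544 q [-0.25  0.47  1.61  0.    1.06  1.05]
```

Call:
{"op": "drive_tool", "data": {
  "series": [
    [[1,0,0,0,-0.7],[1,0,0,0,-0.7],[1,0,0,0,-0.7],[1,0,0,0,-0.7],[1,0,0,0,-0.7]]
  ]
}}

```text
time_s: 15.83
eef_pos: [0.5561, -0.1057, 0.1088]
orientation: [0.0, 0.999, -0.047, 0.002]
force: [6.5, 1.3, -3.5]
width: 0.0445
gripper_force: 40.2
```

Call:
{"op": "drive_tool", "data": {
  "series": [
    [[1,0,0,0,-0.7],[1,0,0,0,-0.7],[-0.1,0,0,0,0],[-0.1,0,0,0,0]]
  ]
}}

```text
time_s: 16.17
eef_pos: [0.5552, -0.1057, 0.1078]
orientation: [0.0, 0.993, -0.117, 0.0]
force: [-0.0, -0.7, 0.6]
width: 0.0467
gripper_force: 0.0
```

Call:
{"op": "drive_tool", "data": {
  "series": [
    [[1,0,0,0,0],[1,0,0,0,0],[1,0,0,0,0],[1,0,0,0,0]]
  ]
}}

```text
time_s: 16.5
eef_pos: [0.5552, -0.1059, 0.1081]
orientation: [0.0, 0.993, -0.117, 0.0]
force: [-2.1, -1.3, 5.9]
width: 0.0447
gripper_force: 40.1
```

Call:
{"op": "drive_tool", "data": {
  "series": [
    [[1,0,0,0,-0.7],[1,0,0,0,-0.7],[1,0,0,0,-0.7],[1,0,0,0,-0.7],[1,0,0,0,-0.7]]
  ]
}}

```text
time_s: 16.92
eef_pos: [0.5558, -0.1054, 0.1083]
orientation: [-0.001, 0.955, -0.297, 0.001]
force: [-1.4, 0.4, 5.3]
width: 0.0447
gripper_force: 77.3
```

```bash
python3 -c "
from h import *
rep()"
```

```text
t 16.9167 p [ 0.5558 -0.1054  0.1083] yaw [-124.6   -1. ] F [-1.4  0.4  5.3] M [ 2.81 -1.69  1.73] w 0.0447 g 77.25955327274278 q [-0.25  0.48  1.61  0.    1.05  1.92]
```

Call:
{"op": "drive_tool", "data": {
  "series": [
    [[-0.1,0,0,0,0],[-0.1,0,0,0,0],[1,0,0,0,0],[1,0,0,0,0],[1,0,0,0,0]]
  ]
}}

```text
time_s: 17.33
eef_pos: [0.5553, -0.1062, 0.1084]
orientation: [0.0, 0.955, -0.296, 0.001]
force: [-3.2, -3.4, 9.2]
width: 0.0464
gripper_force: 39.0
```

Call:
{"op": "drive_tool", "data": {
  "series": [
    [[1,0,0,0,0],[1,0,0,0,-0.8],[1,0,0,0,-0.8],[1,0,0,0,-0.8],[1,0,0,0,-0.8]]
  ]
}}

```text
time_s: 17.75
eef_pos: [0.5554, -0.1052, 0.1096]
orientation: [-0.001, 0.892, -0.453, 0.001]
force: [-15.8, 6.9, 24.2]
width: 0.0465
gripper_force: 75.4
```

Call:
{"op": "drive_tool", "data": {
  "series": [
    [[1,0,0,0,-0.8],[1,0,0,0,-0.7],[1,0,0,0,0]]
  ]
}}

```text
time_s: 18.0
eef_pos: [0.5555, -0.1047, 0.1104]
orientation: [-0.001, 0.853, -0.521, 0.001]
force: [-24.1, 8.7, 32.3]
width: 0.0465
gripper_force: 88.0
```

Call:
{"op": "drive_tool", "data": {
  "series": [
    [[0.2,0,0,0,0],[-0.3,0,0,0,0],[-0.7,0,0,0,0],[-1,0,0,0,0],[-1,0,0,0,0]]
  ]
}}

```text
time_s: 18.42
eef_pos: [0.5551, -0.1057, 0.1072]
orientation: [-0.0, 0.854, -0.521, -0.0]
force: [0.0, -0.2, 0.9]
width: 0.0853
gripper_force: 0.0
```

Call:
{"op": "drive_tool", "data": {
  "series": [
    [[-1,0,0,0.5,0],[-1,0,0,1,0],[-1,0,0,1,0.9],[-1,0,0,1,0.9],[-1,0,0,1,0.9]]
  ]
}}

```text
time_s: 18.83
eef_pos: [0.555, -0.1057, 0.2208]
orientation: [0.0, 0.92, -0.393, -0.0]
force: [0.5, 0.6, -1.0]
width: 0.0853
gripper_force: 0.0
```

Call:
{"op": "drive_tool", "data": {
  "series": [
    [[-1,0,0,0.5,0.9],[-1,0,0,0,0.9],[-1,0,0,0,0.9],[-1,0,0,0,0.9],[-1,0,0,0,0.9]]
  ]
}}

```text
time_s: 19.25
eef_pos: [0.5551, -0.1057, 0.2321]
orientation: [-0.0, 0.986, -0.168, -0.0]
force: [0.6, 0.5, -0.8]
width: 0.0856
gripper_force: 0.0
```

Call:
{"op": "drive_tool", "data": {
  "series": [
    [[-1,0,0,0,0.9],[-1,0,0,0,0.9],[-1,0,0,0,0.9],[-1,0,0,0,0.9],[-1,0,0,0,0.9]]
  ]
}}

```text
time_s: 19.67
eef_pos: [0.5551, -0.1057, 0.2321]
orientation: [-0.0, 0.998, 0.067, -0.0]
force: [-0.3, 0.0, -0.3]
width: 0.085
gripper_force: 0.0
```

```bash
python3 key.py wrist c;python3 key.py scene s3
```

```text
t 19.6667 p [ 0.5551 -0.1057  0.2321] yaw [-82.29  -1.  ] F [-0.3  0.  -0.3] M [ 0.05  0.04 -0.04] w 0.085 g 0.0 q [-0.25  0.34  1.49  0.    1.31  1.18]
panel [0.48117683 0.00086747 0.08460066] 13752
key top n 1913 U,V centre -0.000619770959019661 -0.013285263441503048 r 0.022845042869448662 fx -0.011971469723254148 hg 0.0505912298472831
red 278 ang 61.729037085937364 theta 154.27096291406264
lobe ang mod90 -28.881754
grip world [ 0.55313539 -0.10496169] z 0.11308240488509608
t 19.7167 p [ 0.5551 -0.1057  0.2321] yaw [-81.9  -1. ] F [ 0.  -0.4  0.1] M [ 0.01  0.05 -0.02] w 0.0852 g 0.0 q [-0.25  0.34  1.49 -0.    1.31  1.18]
panel [0.47280896 0.00080137 0.08442391] 590
key top n 78 U,V centre 0.0008851848542690277 -0.011958171613514423 r 0.023690631613135338 fx -0.01081071006764139 hg 0.05062093758845247
red 9 ang 53.33122475427065 theta 162.66877524572936
lobe ang mod90 -27.218431
grip world [ 0.55414333 -0.10674883] z 0.11366616814259776
```

Call:
{"op": "drive_tool", "data": {
  "series": [
    [[-1,0,0,0,-1],[-1,0,0,-0.6,-1],[-1,0,0,-0.8,-1],[-1,0,0,-0.8,-1],[-1,0,0,-0.8,-1]]
  ]
}}

```text
time_s: 20.18
eef_pos: [0.5551, -0.1057, 0.1564]
orientation: [-0.0, 0.98, -0.2, 0.0]
force: [0.4, -0.5, -0.2]
width: 0.085
gripper_force: 0.0
```

Call:
{"op": "drive_tool", "data": {
  "series": [
    [[-1,0,0,-0.4,-1],[-1,0,0,-0.4,-1],[-1,0,0,-0.4,-1],[-1,0,0,-0.8,0],[-1,0,0,0,0]]
  ]
}}

```text
time_s: 20.6
eef_pos: [0.5537, -0.1054, 0.1041]
orientation: [0.0, 0.937, -0.348, -0.002]
force: [-0.4, 0.2, -1.3]
width: 0.0854
gripper_force: 0.0
```

Call:
{"op": "drive_tool", "data": {
  "series": [
    [[1,0,0,0,0],[1,0,0,0,0],[1,0,0,0,0],[1,0,0,0,0],[1,0,0,0,0]]
  ]
}}

```text
time_s: 21.02
eef_pos: [0.5553, -0.1062, 0.1089]
orientation: [0.0, 0.938, -0.347, 0.001]
force: [-6.8, -2.3, 8.1]
width: 0.0469
gripper_force: 39.0
```

Call:
{"op": "drive_tool", "data": {
  "series": [
    [[1,0,0,0,-0.8],[1,0,0,0,-0.8],[1,0,0,0,-0.8],[1,0,0,0,-0.8],[1,0,0,0,-0.8]]
  ]
}}

```text
time_s: 21.43
eef_pos: [0.5555, -0.105, 0.1107]
orientation: [-0.001, 0.844, -0.536, 0.001]
force: [-21.0, 8.3, 27.8]
width: 0.0469
gripper_force: 91.6
```

```bash
python3 -c "
from h import *
rep()"
```

```text
t 21.4333 p [ 0.5555 -0.105   0.1107] yaw [-154.77   -1.  ] F [-21.    8.3  27.8] M [3.15 0.62 1.39] w 0.0469 g 91.59043215215206 q [-0.25  0.47  1.61  0.    1.06  2.45]
```

Call:
{"op": "drive_tool", "data": {
  "series": [
    [[0.2,0,0,0,0],[-0.3,0,0,0,0],[-0.7,0,0,0,0],[-1,0,0,0,0],[-1,0,0,0,0]]
  ]
}}

```text
time_s: 21.85
eef_pos: [0.5553, -0.1057, 0.1076]
orientation: [-0.0, 0.845, -0.534, 0.0]
force: [0.8, -0.8, 0.8]
width: 0.0851
gripper_force: 0.0
```

Call:
{"op": "drive_tool", "data": {
  "series": [
    [[-1,0,0,0.5,0],[-1,0,0,1,0],[-1,0,0,1,0.9],[-1,0,0,1,0.9],[-1,0,0,1,0.9]]
  ]
}}

```text
time_s: 22.27
eef_pos: [0.555, -0.1057, 0.221]
orientation: [-0.0, 0.913, -0.408, 0.0]
force: [0.9, -0.3, 0.0]
width: 0.0855
gripper_force: 0.0
```

Call:
{"op": "drive_tool", "data": {
  "series": [
    [[-1,0,0,0.5,0.9],[-1,0,0,0,0.9],[-1,0,0,0,0.9],[-1,0,0,0,0.9],[-1,0,0,0,0.9]]
  ]
}}

```text
time_s: 22.68
eef_pos: [0.5552, -0.1057, 0.2323]
orientation: [-0.0, 0.983, -0.183, 0.0]
force: [0.9, -0.2, 0.3]
width: 0.0855
gripper_force: 0.0
```

Call:
{"op": "drive_tool", "data": {
  "series": [
    [[-1,0,0,0,0.9],[-1,0,0,0,0.9],[-1,0,0,0,0.9],[-1,0,0,0,0.9],[-1,0,0,0,0.9]]
  ]
}}

```text
time_s: 23.1
eef_pos: [0.5552, -0.1057, 0.2323]
orientation: [-0.0, 0.999, 0.051, 0.0]
force: [0.0, 0.9, -0.3]
width: 0.0853
gripper_force: 0.0
```

```bash
python3 key.py wrist d
```

```text
t 23.1 p [ 0.5552 -0.1057  0.2323] yaw [-84.13  -1.  ] F [ 0.   0.9 -0.3] M [-0.03 -0.03  0.  ] w 0.0853 g 0.0 q [-0.25  0.34  1.49  0.    1.31  1.22]
panel [0.48081449 0.0006364  0.08458265] 13753
key top n 1901 U,V centre -0.0012577297165989876 -0.013087835162878036 r 0.02288748510181904 fx -0.01179523471708371 hg 0.0505946813644824
red 276 ang 36.64318738656159 theta 179.35681261343842
lobe ang mod90 37.809864
grip world [ 0.55346445 -0.10438425] z 0.11315831325893372
```

Call:
{"op": "drive_tool", "data": {
  "series": [
    [[-1,0,0,-0.6,0.9],[-1,0,0,-0.8,0.9],[-1,0,0,-1,0.8],[-1,0,0,-1,0],[-1,0,0,-0.8,0]]
  ]
}}

```text
time_s: 23.57
eef_pos: [0.5547, -0.1056, 0.1256]
orientation: [-0.0, 0.983, 0.183, -0.0]
force: [-0.6, 0.2, 0.6]
width: 0.0857
gripper_force: 0.0
```

Call:
{"op": "drive_tool", "data": {
  "series": [
    [[-1,0,0,-0.5,0],[-1,0,0,-0.3,0],[-1,0,0,0,0]]
  ]
}}

```text
time_s: 23.82
eef_pos: [0.5546, -0.1056, 0.1059]
orientation: [-0.0, 0.983, 0.183, -0.001]
force: [0.5, 0.2, 0.3]
width: 0.0857
gripper_force: 0.0
```

Call:
{"op": "drive_tool", "data": {
  "series": [
    [[1,0,0,0,0],[1,0,0,0,0],[1,0,0,0,0],[1,0,0,0,0],[1,0,0,0,0]]
  ]
}}

```text
time_s: 24.23
eef_pos: [0.5555, -0.1055, 0.1089]
orientation: [0.0, 0.983, 0.184, 0.001]
force: [-4.6, 2.8, 10.8]
width: 0.0475
gripper_force: 38.3
```

Call:
{"op": "drive_tool", "data": {
  "series": [
    [[1,0,0,0,-0.8],[1,0,0,0,-0.8],[1,0,0,0,-0.8],[1,0,0,0,-0.8],[1,0,0,0,-0.8]]
  ]
}}

```text
time_s: 24.65
eef_pos: [0.5558, -0.1056, 0.1089]
orientation: [0.0, 1.0, -0.026, 0.001]
force: [-1.2, 3.8, 8.3]
width: 0.0447
gripper_force: 39.1
```

Call:
{"op": "drive_tool", "data": {
  "series": [
    [[1,0,0,0,-0.8],[-0.1,0,0,0,0],[-0.1,0,0,0,0],[1,0,0,0,0],[1,0,0,0,0]]
  ]
}}

```text
time_s: 25.07
eef_pos: [0.5553, -0.1058, 0.1082]
orientation: [0.0, 0.998, -0.065, 0.0]
force: [-2.1, 0.8, 6.7]
width: 0.0442
gripper_force: 40.0
```

Call:
{"op": "drive_tool", "data": {
  "series": [
    [[1,0,0,0,0],[1,0,0,0,0],[1,0,0,0,-0.8],[1,0,0,0,-0.8],[1,0,0,0,-0.8]]
  ]
}}

```text
time_s: 25.48
eef_pos: [0.5556, -0.1055, 0.1081]
orientation: [-0.0, 0.982, -0.191, 0.001]
force: [2.1, 3.7, 4.4]
width: 0.0443
gripper_force: 52.9
```

```bash
python3 -c "
from h import *
rep()"
```

```text
t 25.4833 p [ 0.5556 -0.1055  0.1081] yaw [-112.02   -1.  ] F [2.1 3.7 4.4] M [ 2.65 -1.34  1.39] w 0.0443 g 52.893710721546086 q [-0.25  0.48  1.61  0.    1.05  1.7 ]
```

Call:
{"op": "drive_tool", "data": {
  "series": [
    [[-0.1,0,0,0,0],[-0.1,0,0,0,0],[1,0,0,0,0],[1,0,0,0,0],[1,0,0,0,0]]
  ]
}}

```text
time_s: 25.9
eef_pos: [0.5552, -0.1059, 0.108]
orientation: [0.0, 0.982, -0.189, 0.0]
force: [-4.0, -2.3, 8.4]
width: 0.0444
gripper_force: 38.8
```

Call:
{"op": "drive_tool", "data": {
  "series": [
    [[1,0,0,0,0],[1,0,0,0,-0.6],[1,0,0,0,-0.6],[1,0,0,0,-0.6],[1,0,0,0,-0.6]]
  ]
}}

```text
time_s: 26.32
eef_pos: [0.5552, -0.1052, 0.1091]
orientation: [-0.001, 0.95, -0.312, 0.0]
force: [-12.4, 5.0, 20.4]
width: 0.0447
gripper_force: 75.2
```

```bash
python3 -c "
from h import *
rep()"
```

```text
t 26.3167 p [ 0.5552 -0.1052  0.1091] yaw [-126.31   -1.  ] F [-12.4   5.   20.4] M [3.18 0.41 1.59] w 0.0447 g 75.2040877752006 q [-0.25  0.48  1.61  0.    1.06  1.95]
```

Call:
{"op": "drive_tool", "data": {
  "series": [
    [[1,0,0,0,-0.6],[1,0,0,0,-0.6]]
  ]
}}

```text
time_s: 26.48
eef_pos: [0.5552, -0.1048, 0.1097]
orientation: [-0.001, 0.929, -0.371, 0.0]
force: [-20.0, 7.9, 30.6]
width: 0.0445
gripper_force: 93.0
```

```bash
python3 -c "
from h import *
rep()"; python3 key.py scene s5
```

```text
t 26.4833 p [ 0.5552 -0.1048  0.1097] yaw [-133.49   -1.  ] F [-20.    7.9  30.6] M [4.03 0.64 1.9 ] w 0.0445 g 93.00714640994556 q [-0.25  0.47  1.61  0.    1.06  2.08]
t 26.4833 p [ 0.5552 -0.1048  0.1097] yaw [-133.49   -1.  ] F [-20.    7.9  30.6] M [4.03 0.64 1.9 ] w 0.0445 g 93.00714640994556 q [-0.25  0.47  1.61  0.    1.06  2.08]
panel [ 0.47913423 -0.00239651  0.08442033] 560
key top n 20 U,V centre 0.005919886752963066 0.007257677149027586 r 0.029020892456173897 fx 0.0065451723032866746 hg 0.050356999828949284
lobe ang mod90 -42.57929
grip world [ 0.56968846 -0.11562695] z 0.12182578600739394
```

Call:
{"op": "drive_tool", "data": {
  "series": [
    [[-0.1,0,0,0,0],[-0.1,0,0,0,0],[1,0,0,0,0],[1,0,0,0,0],[1,0,0,0,0]]
  ]
}}

```text
time_s: 26.95
eef_pos: [0.5548, -0.1058, 0.1092]
orientation: [0.0, 0.929, -0.37, -0.0]
force: [-14.0, 1.7, 23.6]
width: 0.0471
gripper_force: 44.4
```

Call:
{"op": "drive_tool", "data": {
  "series": [
    [[1,0,0,0,0],[1,0,0,0,-0.4],[1,0,0,0,-0.4],[1,0,0,0,-0.4],[1,0,0,0,-0.4]]
  ]
}}

```text
time_s: 27.37
eef_pos: [0.5554, -0.1053, 0.1093]
orientation: [-0.001, 0.895, -0.447, 0.001]
force: [-14.7, 3.9, 22.1]
width: 0.0467
gripper_force: 63.5
```

```bash
python3 -c "
from h import *
rep()"
```

```text
t 27.3667 p [ 0.5554 -0.1053  0.1093] yaw [-143.06   -1.  ] F [-14.7   3.9  22.1] M [2.21 0.28 1.23] w 0.0467 g 63.52720398455858 q [-0.25  0.47  1.61  0.    1.06  2.24]
```

Call:
{"op": "drive_tool", "data": {
  "series": [
    [[1,0,0,0,-0.4],[1,0,0,0,-0.4]]
  ]
}}

```text
time_s: 27.53
eef_pos: [0.5553, -0.1051, 0.1098]
orientation: [-0.001, 0.875, -0.484, 0.001]
force: [-28.3, 7.3, 41.3]
width: 0.0471
gripper_force: 75.4
```

```bash
python3 -c "
from h import *
rep()"
```

```text
t 27.5333 p [ 0.5553 -0.1051  0.1098] yaw [-147.85   -1.  ] F [-28.3   7.3  41.3] M [2.39 2.64 1.16] w 0.0471 g 75.36716692149639 q [-0.25  0.47  1.61  0.    1.06  2.33]
```

Now release straight up and look.

Call:
{"op": "drive_tool", "data": {
  "series": [
    [[0.2,0,0,0,0],[-0.3,0,0,0,0],[-0.7,0,0,0,0],[-1,0,0,0,0],[-1,0,0,0,0]]
  ]
}}

```text
time_s: 27.95
eef_pos: [0.555, -0.1056, 0.107]
orientation: [0.0, 0.875, -0.484, -0.0]
force: [0.1, -0.8, -0.1]
width: 0.0854
gripper_force: 0.0
```

Call:
{"op": "drive_tool", "data": {
  "series": [
    [[-1,0,0,0.5,0],[-1,0,0,1,0],[-1,0,0,1,0.9],[-1,0,0,1,0.9],[-1,0,0,1,0.9]]
  ]
}}

```text
time_s: 28.37
eef_pos: [0.555, -0.1057, 0.2207]
orientation: [0.0, 0.935, -0.354, -0.0]
force: [1.3, 0.6, 0.1]
width: 0.0855
gripper_force: 0.0
```

Call:
{"op": "drive_tool", "data": {
  "series": [
    [[-1,0,0,0.5,0.9],[-1,0,0,0,0.9],[-1,0,0,0,0.9],[-1,0,0,0,0.9],[-1,0,0,0,0.9]]
  ]
}}

```text
time_s: 28.78
eef_pos: [0.5551, -0.1057, 0.232]
orientation: [-0.0, 0.992, -0.126, -0.0]
force: [-0.1, 1.0, 0.1]
width: 0.0851
gripper_force: 0.0
```

Call:
{"op": "drive_tool", "data": {
  "series": [
    [[-1,0,0,0,0.9],[-1,0,0,0,0.9],[-1,0,0,0,0.9],[-1,0,0,0,0.9],[-1,0,0,0,0]]
  ]
}}

```text
time_s: 29.2
eef_pos: [0.5551, -0.1057, 0.232]
orientation: [-0.0, 0.998, 0.062, -0.0]
force: [-0.2, -0.7, 0.4]
width: 0.0858
gripper_force: 0.0
```

```bash
python3 key.py wrist e
```

```text
t 29.2 p [ 0.5551 -0.1057  0.232 ] yaw [-82.89  -1.  ] F [-0.2 -0.7  0.4] M [0.02 0.06 0.04] w 0.0858 g 0.0 q [-0.25  0.34  1.49  0.    1.31  1.19]
panel [0.48114051 0.00059381 0.08458679] 13767
key top n 1936 U,V centre -0.0010029966942965984 -0.0128730908036232 r 0.022553659975528717 fx -0.011600221869335854 hg 0.05056146405864443
red 241 ang -32.703312925606326 theta -111.29668707439367
lobe ang mod90 -33.112225
grip world [ 0.55358632 -0.10467514] z 0.1132480787967815
```

View pics/k_e.png

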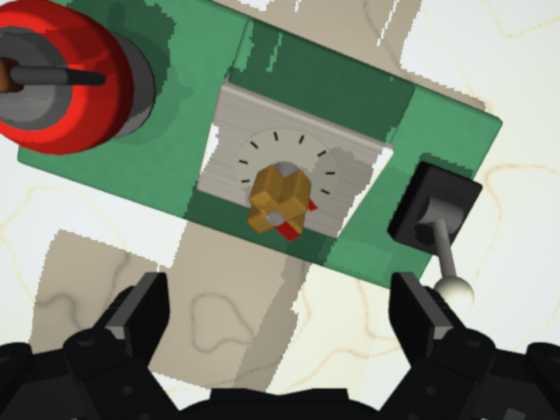

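The wrist view shows the red lobe at lower right (288,232), close to the red mark at (312,206). I measure the mark's angle about the axis to see whether the key is at its stop.

```bash
cat > mark.py <<'E'
import sys
exec(open('key.py').read())
m=(abs(hg)<.004)&((h<8)|(h>172))&(s>110)&(abs(U)<.05)&(abs(V-cy)<.05)
print('mark',m.sum(),'ang',np.degrees(np.arctan2(V[m]-cy,U[m]-cx)).mean(), U[m].mean(),V[m].mean())
# ticks: dark on panel, ring 20-40mm
tk=(abs(hg)<.003)&(v<90)&(s<80)&(np.hypot(U-cx,V-cy)>.028)&(np.hypot(U-cx,V-cy)<.042)
n,L,st,ce=cv2.connectedComponentsWithStats(tk.astype(np.uint8))
for i in range(1,n):
    if st[i,4]>8: print('tick',st[i,4],np.degrees(np.arctan2(V[L==i].mean()-cy,U[L==i].mean()-cx)).round(1),np.hypot(V[L==i].mean()-cy,U[L==i].mean()-cx).round(4))
E
python3 mark.py wrist f
```

```text
t 29.25 p [ 0.5551 -0.1057  0.232 ] yaw [-83.24  -1.  ] F [ 0.3  0.  -0.3] M [-0.06 -0.03 -0.02] w 0.0854 g 0.0 q [-0.25  0.34  1.49  0.    1.31  1.2 ]
panel [0.4814185  0.00069477 0.08458171] 13754
key top n 1945 U,V centre -0.0008074251236394048 -0.012810338288545609 r 0.02261391468346119 fx -0.011542420320544445 hg 0.05060215542181658
red 244 ang -33.638363377684705 theta -110.3616366223153
lobe ang mod90 -32.80573
grip world [ 0.55358972 -0.10487699] z 0.11326388147650014
mark 66 ang -34.50102123267557 0.029272390605808336 -0.03357274265955348
tick 17 121.4 0.034
tick 13 90.0 0.0337
tick 15 152.9 0.034
tick 17 58.5 0.034
tick 16 -175.8 0.0338
tick 17 27.5 0.0343
tick 13 -143.7 0.0339
tick 19 -4.4 0.034
```

The ticks put the stop at −36°, and the lobe is at about −33°. I give it one more push at the stop.

Call:
{"op": "drive_tool", "data": {
  "series": [
    [[-1,0,0,0,-1],[-1,0,0,-0.6,-1],[-1,0,0,-0.8,-1],[-1,0,0,-0.8,-1],[-1,0,0,-0.8,-1]]
  ]
}}

```text
time_s: 29.72
eef_pos: [0.5551, -0.1057, 0.1564]
orientation: [-0.0, 0.979, -0.205, 0.0]
force: [0.3, -1.0, -0.3]
width: 0.0855
gripper_force: 0.0
```

Call:
{"op": "drive_tool", "data": {
  "series": [
    [[-1,0,0,-0.4,-1],[-1,0,0,-0.4,-1],[-1,0,0,-0.4,-1],[-1,0,0,-0.8,-0.4],[-1,0,0,0,0]]
  ]
}}

```text
time_s: 30.13
eef_pos: [0.5537, -0.1054, 0.1041]
orientation: [0.0, 0.928, -0.374, -0.002]
force: [-0.9, 0.2, 0.4]
width: 0.0853
gripper_force: 0.0
```

Call:
{"op": "drive_tool", "data": {
  "series": [
    [[1,0,0,0,0],[1,0,0,0,0],[1,0,0,0,0],[1,0,0,0,0],[1,0,0,0,0]]
  ],
  "squeeze": 50
}}

```text
time_s: 30.55
eef_pos: [0.5552, -0.1063, 0.1091]
orientation: [0.0, 0.929, -0.371, 0.001]
force: [-8.5, -2.5, 11.0]
width: 0.0465
gripper_force: 47.9
```

Call:
{"op": "drive_tool", "data": {
  "series": [
    [[1,0,0,0,-0.5],[1,0,0,0,-0.5],[1,0,0,0,-0.5],[1,0,0,0,-0.4],[1,0,0,0,-0.3]]
  ]
}}

```text
time_s: 30.97
eef_pos: [0.5578, -0.1088, 0.1102]
orientation: [0.001, 0.88, -0.476, 0.006]
force: [6.4, -37.3, 2.6]
width: 0.0466
gripper_force: 70.2
```

```bash
python3 -c "
from h import *
rep()"
```

```text
t 30.9667 p [ 0.5578 -0.1088  0.1102] yaw [-146.82   -1.  ] F [  6.4 -37.3   2.6] M [-5.75 -2.52  0.48] w 0.0466 g 70.20983638241887 q [-0.26  0.48  1.61 -0.    1.05  2.31]
```

Call:
{"op": "drive_tool", "data": {
  "series": [
    [[0.2,0,0,0,0],[-0.3,0,0,0,0],[-0.7,0,0,0,0],[-1,0,0,0,0],[-1,0,0,0,0]]
  ]
}}

```text
time_s: 31.38
eef_pos: [0.5552, -0.1055, 0.1076]
orientation: [-0.0, 0.88, -0.475, 0.0]
force: [0.3, -0.6, -0.4]
width: 0.0855
gripper_force: 0.0
```

Call:
{"op": "drive_tool", "data": {
  "series": [
    [[-1,0,0,0.5,0],[-1,0,0,1,0],[-1,0,0,1,0.9],[-1,0,0,1,0.9],[-1,0,0,1,0.9]]
  ]
}}

```text
time_s: 31.8
eef_pos: [0.5549, -0.1053, 0.2211]
orientation: [-0.0, 0.939, -0.344, -0.0]
force: [-0.5, 0.9, 0.2]
width: 0.0853
gripper_force: 0.0
```

Call:
{"op": "drive_tool", "data": {
  "series": [
    [[-1,0,0,0.5,0.9],[-1,0,0,0,0.9],[-1,0,0,0,0.9],[-1,0,0,0,0.9],[-1,0,0,0,0.9]]
  ]
}}

```text
time_s: 32.22
eef_pos: [0.555, -0.1053, 0.2324]
orientation: [-0.0, 0.993, -0.116, 0.0]
force: [-0.7, 0.5, -0.0]
width: 0.0856
gripper_force: 0.0
```

Call:
{"op": "drive_tool", "data": {
  "series": [
    [[-1,0,0,0,0.9],[-1,0,0,0,0.9],[-1,0,0,0,0.9],[-1,0,0,0,0.9],[-1,0,0,0,0]]
  ]
}}

```text
time_s: 32.63
eef_pos: [0.5551, -0.1054, 0.2324]
orientation: [-0.0, 0.997, 0.072, -0.0]
force: [-0.4, -0.4, 0.3]
width: 0.0851
gripper_force: 0.0
```

```bash
python3 mark.py wrist g|grep -v tick; python3 pot.py
```

```text
t 32.6333 p [ 0.5551 -0.1054  0.2324] yaw [-81.7  -1. ] F [-0.4 -0.4  0.3] M [-0.01 -0.02  0.01] w 0.0851 g 0.0 q [-0.25  0.34  1.49  0.    1.31  1.17]
panel [0.48072437 0.00063253 0.08458953] 13732
key top n 1944 U,V centre -0.00028607467538677156 -0.012846875004470348 r 0.022659217938780785 fx -0.011578480059491515 hg 0.05056485073484665
red 241 ang -34.10863868077047 theta -109.89136131922953
lobe ang mod90 -32.293842
grip world [ 0.55345262 -0.10538028] z 0.11327166112696214
mark 58 ang -34.69566219626517 0.029669687874045402 -0.03366761847163182
t 32.6833 p [ 0.5551 -0.1054  0.2323] yaw [-82.05  -1.  ] F [ 0.5  0.  -0.3] M [ 0.01  0.02 -0.02] w 0.0855 g 0.0 q [-0.25  0.34  1.49  0.    1.31  1.18]
scene sph [0.61726631 0.04284505 0.11401816] 0.08001816463605928 488 0.0014582421650821925 0.08655938396361888
top sph [0.62006335 0.04332991 0.11395884] 0.07995883568785365 452 -0.0003286182126626099 0.0852147537219953
t 32.7833 p [ 0.5551 -0.1055  0.2323] yaw [-82.16  -1.  ] F [0.3 0.3 0.6] M [ 0.   -0.04  0.06] w 0.0854 g 0.0 q [-0.25  0.34  1.49  0.    1.31  1.18]
```

The angle did not change under the second, hard push: the red lobe is at −34.1° and the mark at −34.7°. The key is at its stop, and the pot is still centred. Now the switch.

Call:
{"op": "drive_tool", "data": {
  "series": [
    [[1,-0.68,-0.92,0,-0.72],[1,-0.68,-0.92,0,-0.72],[1,-0.67,-0.91,0,-0.71],[1,-0.67,-0.91,0,-0.71],[1,-0.67,-0.91,0,-0.71]]
  ]
}}

```text
time_s: 33.2
eef_pos: [0.47, -0.2208, 0.2324]
orientation: [0.0, 0.993, -0.12, 0.0]
force: [1.0, 0.0, -0.1]
width: 0.0254
gripper_force: 0.0
```

Call:
{"op": "drive_tool", "data": {
  "series": [
    [[1,0,0,-0.85,0],[1,0,0,-1,0],[1,0,0,-1,0],[1,0,0,-1,0],[1,0,0,-0.4,0]]
  ]
}}

```text
time_s: 33.62
eef_pos: [0.4697, -0.2194, 0.1231]
orientation: [-0.001, 0.993, -0.118, -0.002]
force: [0.1, 0.7, 0.2]
width: 0.0002
gripper_force: 0.0
```

```bash
cat > sw.py <<'E'
from h import *
o=rep();O=np.array([.5853,-.0927]);e=np.array([.9728,-.2317]);f=np.array([.2317,.9728])
d=o['eef_pos'][:2]-O;print('tcp warmer',d@e,d@f)
c=capture('scene');W=pts(c);d=W[...,:2]-O;wx,wy,z=d@e,d@f,W[...,2];h,s,v=hsv(c)
b=(abs(wy+.15)<.02)&(abs(wx)<.06)&(z>.122)&(z<.162)&(v>130)&(s<60);q=np.c_[wx[b],wy[b],z[b]];print('ball',len(q));
if len(q):print(q.mean(0),q.max(0),q.min(0))
E
python3 sw.py
```

```text
t 33.6167 p [ 0.4697 -0.2194  0.1231] yaw [-103.55   -1.  ] F [0.1 0.7 0.2] M [-0.01  0.06  0.03] w 0.0002 g 0.0 q [-0.51  0.37  1.73  0.    1.05  1.3 ]
tcp warmer -0.08308414342191596 -0.14999026976917176
ball 32
[-0.03672986 -0.14837043  0.14605046] [-0.02824377 -0.13733283  0.15069311] [-0.047425   -0.16139512  0.12628146]
```

Call:
{"op": "drive_tool", "data": {
  "series": [
    [[1,0.49,-0.115,0.06,0],[1,0.49,-0.115,0,0],[1,0.49,-0.115,0,0],[1,0.49,-0.115,0,0],[1,0.49,-0.115,0,0]]
  ]
}}

```text
time_s: 34.08
eef_pos: [0.5331, -0.2346, 0.1291]
orientation: [0.0, 0.993, -0.117, 0.001]
force: [-0.3, 1.1, 0.5]
width: -0.0002
gripper_force: 0.5
```

Call:
{"op": "drive_tool", "data": {
  "series": [
    [[1,0.49,-0.115,0,0],[1,0.39,-0.09,0,0],[1,0.29,-0.07,0,0],[1,0.15,-0.035,0,0],[1,0,0,0,0]]
  ]
}}

```text
time_s: 34.5
eef_pos: [0.5636, -0.2417, 0.1281]
orientation: [-0.001, 0.993, -0.117, -0.003]
force: [-19.2, 5.7, 10.9]
width: 0.0001
gripper_force: 11.6
```

```bash
python3 sw.py
```

```text
t 34.5 p [ 0.5636 -0.2417  0.1281] yaw [-103.45   -1.  ] F [-19.2   5.7  10.9] M [ 0.88  3.27 -0.04] w 0.0001 g 11.559604704380035 q [-0.46  0.55  1.44 -0.    1.15  1.34]
tcp warmer 0.013441377605055508 -0.14995001987327988
ball 24
[ 0.04237569 -0.15100362  0.14646315] [ 0.04848991 -0.14245117  0.15257203] [ 0.0359246  -0.15952627  0.13282952]
```

The pusher met the stop with 19 N at the expected place. Back off, rise clear and check.

Call:
{"op": "drive_tool", "data": {
  "series": [
    [[1,-0.6,0.14,0,0],[1,-0.8,0.19,0.2,0],[1,-0.9,0.2,0.8,0],[1,-0.9,0.2,1,0],[1,-0.8,0,1,0]]
  ]
}}

```text
time_s: 34.97
eef_pos: [0.4638, -0.223, 0.2039]
orientation: [-0.0, 0.993, -0.117, -0.0]
force: [0.1, -1.0, -0.3]
width: 0.0002
gripper_force: 0.0
```

Call:
{"op": "drive_tool", "data": {
  "series": [
    [[1,-0.8,-0.5,1,0],[1,-0.8,-0.8,0.5,0],[1,-0.5,-0.8,0,0],[1,0,0,0,0],[1,0,0,0,0]]
  ]
}}

```text
time_s: 35.38
eef_pos: [0.4123, -0.2769, 0.241]
orientation: [0.0, 0.993, -0.118, 0.001]
force: [-0.1, 0.3, -0.3]
width: 0.0002
gripper_force: 0.0
```

```bash
python3 sw.py; python3 key.py scene z1; python3 pot.py
```

```text
t 35.3833 p [ 0.4123 -0.2769  0.241 ] yaw [-103.55   -1.  ] F [-0.1  0.3 -0.3] M [ 0.08  0.02 -0.02] w 0.0002 g 0.0 q [-0.67  0.18  1.67  0.    1.29  1.14]
tcp warmer -0.1256339068495944 -0.2193108749336493
ball 44
[ 0.03867442 -0.14803918  0.14606849] [ 0.04807944 -0.13775986  0.15216958] [ 0.02507314 -0.15791946  0.13842595]
t 35.4333 p [ 0.4127 -0.2763  0.2406] yaw [-103.48   -1.  ] F [-0.3 -0.   1.2] M [-0.02  0.03 -0.04] w 0.0001 g 0.0 q [-0.66  0.18  1.67  0.    1.29  1.14]
panel [0.47933442 0.00144995 0.08443305] 607
key top n 79 U,V centre 0.0004883445217274129 -0.012613032013177872 r 0.02215481363236904 fx -0.011373890819118278 hg 0.050653380069099266
red 10 ang -29.788628740876682 theta -114.21137125912333
lobe ang mod90 -33.345547
grip world [ 0.55350985 -0.10619   ] z 0.11324792005633516
t 35.4833 p [ 0.4129 -0.2759  0.2403] yaw [-103.43   -1.  ] F [ 0.7 -0.5 -0.1] M [ 0.04  0.05 -0.  ] w -0.0003 g 0.0 q [-0.66  0.18  1.67  0.    1.29  1.14]
scene sph [0.61716643 0.0428395  0.11428059] 0.08028059301603903 467 0.002534825366165465 0.08635394614875948
top sph [0.61966461 0.04276805 0.11419697] 0.0801969743580746 448 -0.00032809464714756857 0.08553297332323494
t 35.5833 p [ 0.413  -0.2757  0.24  ] yaw [-103.37   -1.  ] F [0.2 0.1 0.1] M [ 0.03 -0.02  0.01] w 0.0001 g 0.0 q [-0.66  0.18  1.67  0.    1.29  1.14]
```

View pics/k_z1.png

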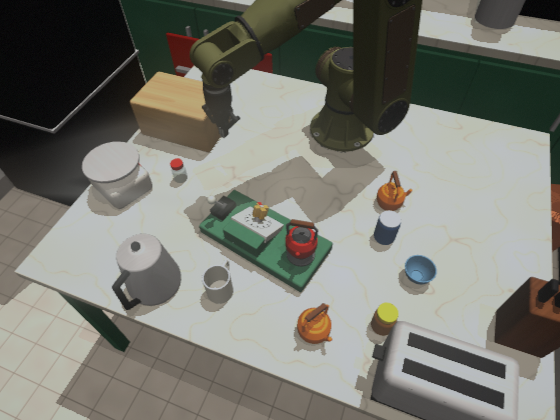

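The final view shows the red pot upright on the plate (300,245), the lever thrown to the back at (220,207), the red lobe at its mark, everything else in place and the arm clear. Handing in.

```bash
python3 -c "
from station import *
print(finish_job())"
```

```text
the job is handed in; nothing more can be done
None
```

The job is handed in at about 35.6 s: the red teapot stands upright and centred on the plate, the key is wound to its stop (red lobe within about 3° of the mark by camera, unmoved by a second hard push), and the switch is thrown fully to the back.

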